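# Flip the cast cover onto the rubber pad with a spatula

### The job

Take the spatula from its wooden rest, work its blade in gently under the cast cover lying on the steel bed until the cover's edge rides on it, and with a brisk upward turn of the wrist flip the cover over the step onto the rubber pad, so that it lies flat on its round boss with the gasket face up. Then lay the spatula back on its rest, as it lay before, and let go. The cover is degreased: touch it with the spatula only, and never press or shove hard with the blade (stay under 25 N); leave the other things on the table where they are.

Things in the scene. Friction and masses are not known exactly. Their poses are not given: they have to be found in the camera images.
- stand: Fixed bench plate, 170 mm wide (y), two levels. Origin: underside, middle of the step line; x runs level from the steel bed to the rubber pad, z up. Steel bed: x = -110 to 0, top at z = 20 mm, front edge (x = -110) chamfered, 5 mm wide, 2.5 high. Rubber pad: x = 0 to 170, top at z = 32 mm. The 12 mm upright step between is at x = 0. Origin lies 0 to 5 mm below the table top.
- cover: Cast cover, 0.2-0.33 kg: plate 100 (x) x 90 (y) x 10 mm, on one face a round boss 60 mm across, 5 high. Origin: middle of the gasket face; z to the boss. Starts boss up on the bed, x along the bench plate's x, its near edge overhanging the bed's front by 1-8 mm, far edge 11-18 mm short of the step; pushed, it slides to the step, then can tip over it. Lower edges chamfered, 6 mm wide, 4.5 high
- spatula_grip (a point): Spatula, 0.27 kg: middle of its wooden handle, 110 (x) x 22 (y) x 20 mm. x to the blade, z up. A thin neck leads down to a flat stiff steel blade, 90 mm long, 70 wide, 2 thick: x = 80 to 170 mm, underside 47 mm below the handle's middle. The blade is bent where it joins the neck, differently each time: its front edge can be up to 10 mm higher or lower than that (find it by feel)
- spatula_butt (a point): Middle of the rear end of the spatula's handle, 55 mm behind the middle of the handle (x = -55 mm), same axes.
- rest: Fixed wooden rest of the spatula. Origin: at table height below the middle of the resting handle; x along the spatula to the blade, z up. The two ends of the handle lie on two upright posts, each 14 mm long (x) and 60 wide, at x = -44 and +44 mm, tops at z = 54 mm, on a base 8 mm high; the blade hangs clear in front; free room beside and below the middle of the handle.
- rest_mid (a point): Point on the rest where the middle of the handle belongs: 64 mm above the rest's origin, same axes.
- spray_can: Bystander, leave alone. Spray can, 58 mm across, 190 mm high; origin under it.
- cylinder_glass: Bystander, leave alone. Amber measuring cylinder on a hexagonal foot, 84 mm across, 200 mm high; origin under it.
- socket: Bystander, leave alone. Steel socket, 28 mm across, 50 mm high; origin under it.
- dust_cap: Bystander, leave alone. Black ring cap, 48 mm across, 16 mm high; origin under it.
- piston: Bystander, leave alone. Small aluminium piston, 26 mm across, 24 mm high; origin under it.
- wrench: Bystander, leave alone. Wrench, 200 mm long, lying flat.
- grease_jar: Bystander, leave alone. White grease jar, 64 mm across, 75 mm high; origin under it.
Things that resemble listed ones, but are neither listed nor needed, are in the scene too. What is meant by the cover is not blue or pink, and is the larger of those in its own colour.

How it is judged:
On the way, in this order (a step that is already met when the one before it is completed fails the run):
1. the blade is worked in under the near edge of the cover, which rides on it, tilted by 1 to 25 degrees (contact force between spatula and cover above 0.2 N and angle between cover's own z axis and vertical between 0.015 and 0.44 rad), for 0.1 s.
2. the cover is swung up past 45 degrees by the blade while the spatula itself turns briskly (over 0.5 rad/s) (angle between cover's own z axis and vertical between 0.78 and 2.2 rad and contact force between spatula and cover above 0.05 N and angular speed of spatula above 0.5 rad/s), for 0.02 s.
3. the cover lies at rest on the rubber pad, gasket face up (angle between cover's own z axis and vertical above 3.04 rad and x of cover in the frame of stand between 0.02 and 0.15 m and y of cover in the frame of stand between -0.05 and 0.05 m and z of cover in the frame of stand between 0.043 and 0.051 m and linear speed of cover below 0.02 m/s), for 0.2 s.
At the end, for the whole second after the job is handed in: Cover at rest on the rubber pad, gasket face up (within 6 degrees), its middle 20-150 mm past the step and within 50 mm of the pad's middle line; spatula at rest and level on its rest, the handle's middle within 30 mm (8 mm in height) of its place and within 0.3 rad of its direction (all of step 3 and horizontal distance between spatula_grip and rest_mid below 0.03 m and z of spatula_grip in the frame of rest_mid between -0.008 and 0.008 m and angle between spatula_grip's own z axis and vertical below 0.15 rad and angle between the x axis of spatula and the x axis of rest, either way round below 0.3 rad and x of spatula_butt in the frame of rest below -0.02 m and linear speed of spatula below 0.02 m/s); the robot touches nothing.
It fails at once if the gripper or arm touches the cover (contact force between any of the fingers, the arm and cover above 0.5 N).
It fails at once if the spatula presses on the bench plate or the cover with more than 25 N (contact force between spatula and stand above 25 N or contact force between spatula and cover above 25 N).
It fails at once if the gripper or arm strikes the bench plate (contact force between any of the fingers, the arm and stand above 25 N).
It fails at once if the cover falls off the bench plate (z of cover in the frame of stand below 0.012 m).
It fails at once if another thing on the table is moved by more than 25 mm (distance of any of spray_can, cylinder_glass, socket, dust_cap, piston, wrench, grease_jar from where it was at the start of the episode above 0.025 m).
It also fails if it takes over 72 s, if anything falls off the work surface, if the arm or the gripper's body presses on something with over 40 N, if the wrist force passes 120 N, or if a joint passes its speed limit or range.

### The arm

A 7-joint arm with a two-finger parallel gripper is mounted at the origin on the work surface. World frame = base frame: x ahead of the robot, y to its left, z up, the work surface at z = 0. Lengths are in m, angles in rad, forces in N, time in s.
With the tool pointing down it reaches from about 0.35 to 0.9 m from the base axis. Payload 8.1 kg.
Tool frame: the origin (TCP) lies midway between the tips of the shut fingers; the grasp point (between the pads) lies 19 mm behind it (arm.hold_point_z is the z of the grasp point in the tool frame, in m); z points along the fingers, y is the line along which they close (so a half turn about z gives the same grasp; the last joint's range is limited). The gripper opens to 92 mm and grips with 3 to 60 N. Pads are 19 mm wide; open, the fingers measure 130 mm over their backs; the gripper's body (75 mm by 190 mm) begins 47 mm behind the grasp point.
Start: joints at [1.141, 0.434, 0.025, 1.573, -0.012, 1.134, -0.075], TCP at [0.201, -0.592, 0.199] pointing down, gripper open.
Joint ranges: [-2.62, 2.62], [-0.44, 2.09], [-1.27, 1.32], [0.08, 2.57], [-1.32, 4.46], [0.12, 2], [-2.74, 2.74]. Speed limits (rad/s): [2.22, 2.22, 3.01, 3.01, 3.14, 3.14, 3.14].

### API

Orientations are given as a rotation vector (axis times angle).
In Python, from cell import arm, get_image, camera_params, job gives the robot as it stands.
- The arm moves only by the tool send_rows, never from a script. Its argument "deltas" is a list of rows, each a list of 3 entries, a list of its own where there are three numbers: the shift along the world's x, y, z in m, then the turn, a rotation vector about the world's x, y, z in rad, then the finger opening in m, from 0 to 0.0918. In form: [[[tx, ty, tz], [ax, ay, az], gripper], ...]. A call has exactly 10 rows; each row shifts and turns the commanded pose from where the row before left it; what a row does not reach is not made up. A row lasts 1/10 s, in which the tool goes at most 50 mm and 8.59 degrees, less where a joint would pass 70% of its speed; a pose out of reach is approached as far as the arm can. A call with a gripper value outside its range is refused whole. The fingers move at their own pace and stop on an object; "force" is the grip in N (left out, the last holds). Time passes only in rows, so rows that do not move let the fingers close, or fill a call up. It gives the time, the measured TCP pose, the force and the opening at its end, in the units of the state.
- arm.observe(): the state, without advancing time (a new reading comes with each control period).
- get_image(name): name is "scene" or "top" or "wrist"; returns the picture (420x560x3 uint8, red, green, blue); there is no depth.
- camera_params(name): a dict with "fov_y" (degrees; the focal length in pixels is half the picture's height over the tangent of half this angle, whatever the lens; pixels are square), "cx", "cy" (the principal point, pixels), "distortion" ([k1, k2, p1, p2, k3] as OpenCV has them; the pictures are not rectified), "rvec" (rotation vector, rad) and "tvec" (3), from world to camera coordinates, as OpenCV has them. Camera axes: x right, y down, z forward; pixel columns grow to the right and rows downward; lengths in m; the calibration is good to about 2 mm. A picture is of the moment at which its call begins: read the wrist's pose just before it. camera_params takes no time and is no camera call; for the wrist camera it gives the pose at the moment of the call.
- job.sign_off(): hands the job in, once; it reports no verdict.
The state is a dict: "clock": time; "joints": joint angles; "dq": joint speeds; "joint_efforts": joint torques, N m; "position": TCP position; "ee_rot": TCP orientation; "force": force on the tool from outside, world axes, zero at the start; "ft_torque": the same for the moment, N m; "width": opening from 0.0 (shut) to 1.0 (fully open).
Only numpy, scipy, OpenCV 4.12 (cv2) and the standard library are available. Lean on these libraries where they do the work, as an engineer would, in place of code of your own. Each camera call takes 0.05 s, during which the arm holds its last target. There are 200 camera calls.

## Working session

There is one attempt and no reset: what is moved stays moved. The work goes in short steps, Python scripts to look and compute and a tool call to move; the robot and the scene stay as the last step left them, time stands still between calls to the robot, and variables do not carry over. Pictures are saved under pics/ and viewed, on a budget of 10 in all, crops included, one or two more only if the job needs it, and the job is handed in when it is done.

Besides the shell and the picture viewer there is one more tool, called after "Emit:" as a command line: name --argument value ..., lists and objects as JSON in quotes. send_rows: Moves the arm, as the interface text tells. Its arguments: {"type":"object","properties":{"deltas":{"type":"array","items":{"type":"array"}},"force":{"type":"number"}},"required":["deltas"]}

```bash
mkdir -p pics; ls; python3 - <<'E'
from cell import arm,get_image,camera_params
import cv2
print(arm.observe()); 
for n in("scene","top"):
    cv2.imwrite(f"pics/{n}0.png",get_image(n)[:,:,::-1]); print(n,camera_params(n))
E
```

```text
pics
{'clock': 0.0, 'joints': array([ 1.14137336,  0.43520965,  0.0249852 ,  1.57410686, -0.01163823,
        1.13399128, -0.07509589]), 'dq': array([-0.00080259, -0.00029194,  0.00013598, -0.00145141,  0.00149223,
        0.00098777, -0.00243523]), 'joint_efforts': array([ 4.36120654e-04, -6.67852592e+01,  9.85125862e-01, -3.14465690e+01,
       -6.06584083e-02,  4.28557734e-02,  1.66671293e-04]), 'position': array([ 0.20041557, -0.59140504,  0.19814964]), 'ee_rot': array([-3.09825798e+00, -5.10698004e-01,  5.74792306e-04]), 'force': array([-0.14470552,  0.41899134,  0.82638516]), 'ft_torque': array([ 0.01905717, -0.00567453,  0.01837319]), 'width': 1.0048382435925207}
scene {'fov_y': 46.78998190908251, 'cx': 279.8148848954592, 'cy': 203.24146543784974, 'distortion': array([-0.10884507,  0.        ,  0.        ,  0.        ,  0.        ]), 'rvec': array([ 2.26458584,  0.60692844, -0.28057057]), 'tvec': array([-0.5124871 , -0.13746174,  1.40965872])}
top {'fov_y': 43.069573228255024, 'cx': 273.7385881463733, 'cy': 207.5746662023959, 'distortion': array([-0.19789485,  0.        ,  0.        ,  0.        ,  0.        ]), 'rvec': array([ 2.16309137, -2.15058017,  0.15170392]), 'tvec': array([-0.02641586,  0.58012156,  1.26947989])}
```

View pics/scene0.png

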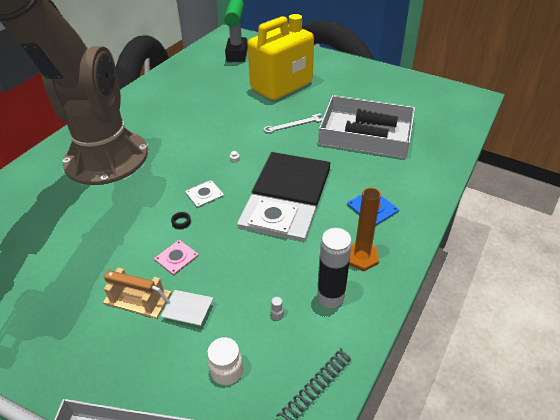

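View pics/top0.png

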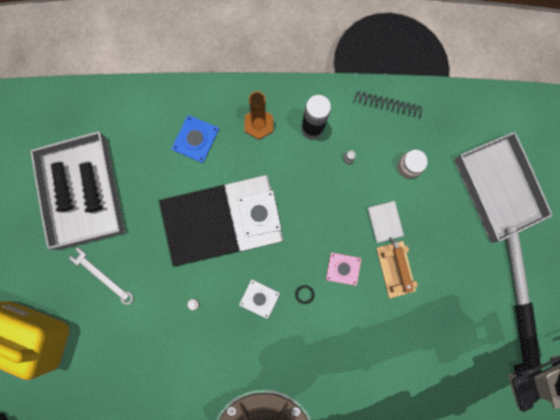

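The scene view shows the bench plate at (285,195), with the black pad up-left and the white cover at (272,213). The spatula on its rest is at (140,290), with its blade at (187,308). In the top view the pad's corners are about (160,199), (226,184), (238,252) and (172,265), the cover boss is at (259,213), the handle runs (393,245)→(404,290), and the blade is at (385,222).

```bash
cat > h.py <<'E'
import numpy as np,cv2
from cell import arm,get_image,camera_params
from scipy.spatial.transform import Rotation as R
def cam(n,p=None):
    p=p or camera_params(n); f=210/np.tan(np.radians(p["fov_y"])/2)
    K=np.array([[f,0,p["cx"]],[0,f,p["cy"]],[0,0,1]]); return K,p["distortion"],R.from_rotvec(p["rvec"]).as_matrix(),p["tvec"]
def ray(n,uv,p=None):
    K,d,Rm,t=cam(n,p); q=cv2.undistortPoints(np.float64(uv).reshape(-1,1,2),K,d).reshape(-1,2)
    return -Rm.T@t,np.c_[q,np.ones(len(q))]@Rm
def plane(n,uv,z,p=None):
    o,d=ray(n,uv,p); return o+d*((z-o[2])/d[:,2])[:,None]
def proj(n,X,p=None):
    K,d,Rm,t=cam(n,p); return cv2.projectPoints(np.float64(X).reshape(-1,1,3),Rm,t,K,d)[0].reshape(-1,2)
def tri(a,uva,b,uvb):
    o1,d1=ray(a,uva);o2,d2=ray(b,uvb);out=[]
    for x,y in zip(d1,d2):
        s=np.linalg.lstsq(np.c_[x,-y],o2-o1,rcond=None)[0]; P,Q=o1+s[0]*x,o2+s[1]*y
        out.append([*(P+Q)/2,np.linalg.norm(P-Q)])
    return np.array(out)
E
python3 - <<'E'
from h import *
np.set_printoptions(precision=4,suppress=True)
im=cv2.imread("pics/top0.png"); hsv=cv2.cvtColor(im,cv2.COLOR_BGR2HSV)
def big(m,box):
    x0,y0,x1,y1=box; k=np.zeros_like(m);k[y0:y1,x0:x1]=m[y0:y1,x0:x1]
    k=cv2.morphologyEx(k,cv2.MORPH_OPEN,np.ones((3,3)))
    c=max(cv2.findContours(k,cv2.RETR_EXTERNAL,cv2.CHAIN_APPROX_NONE)[0],key=cv2.contourArea); return c
def rect(c,z,n="top"):
    P=plane(n,c.reshape(-1,2),z)[:,:2]
    r=cv2.minAreaRect(np.float32(P*1000)); return r, cv2.boxPoints(r)
m=lambda lo,hi:cv2.inRange(hsv,np.array(lo),np.array(hi))
c=big(m((0,0,0),(180,255,40)),(140,170,250,280)); print("pad",rect(c,.030))
g=big(m((0,0,120),(180,50,255)),(215,165,300,265)); print("bed+cover",rect(g,.02))
g2=big(m((0,0,120),(180,50,255)),(355,190,415,250)); print("blade",rect(g2,.017))
h=big(m((3,130,40),(15,255,150)),(375,230,420,300)); print("handle",rect(h,.074))
boss=big(m((0,0,40),(180,60,140)),(244,198,275,228)); b=cv2.minEnclosingCircle(boss); print(b,plane("top",[b[0]],.033))
S=cv2.resize(im[160:310,140:440],None,fx=2.66,fy=2.66,interpolation=cv2.INTER_CUBIC)
T=cv2.resize(cv2.imread("pics/scene0.png")[145:345,90:350],None,fx=1,fy=1)
cv2.imwrite("pics/t1.png",S)
print(proj("top",[[0.0,-.35,0],[.6,-.35,0.]]))
E
```

```text
Traceback (most recent call last):
ValueError: max() iterable argument is empty
```

```bash
cat > m.py <<'E'
from h import *
np.set_printoptions(precision=4,suppress=True)
im=cv2.imread("pics/top0.png"); hsv=cv2.cvtColor(im,cv2.COLOR_BGR2HSV)
def big(m,box):
    x0,y0,x1,y1=box; k=np.zeros_like(m);k[y0:y1,x0:x1]=m[y0:y1,x0:x1]
    k=cv2.morphologyEx(k,cv2.MORPH_OPEN,np.ones((3,3)))
    cs=cv2.findContours(k,cv2.RETR_EXTERNAL,cv2.CHAIN_APPROX_NONE)[0]
    return max(cs,key=cv2.contourArea) if cs else None
def rect(c,z,n="top"):
    if c is None: return None
    P=plane(n,c.reshape(-1,2),z)[:,:2]
    r=cv2.minAreaRect(np.float32(P*1000)); return r, cv2.boxPoints(r)
m=lambda lo,hi:cv2.inRange(hsv,np.array(lo),np.array(hi))
E
python3 - <<'E'
from m import *
for n,(x,y) in dict(pad=(200,225),bed=(240,190),cover=(245,235),boss=(259,213),handle=(399,265),blade=(385,222),green=(330,200)).items(): print(n,hsv[y,x])
print(proj("top",[[0.0,0,0],[.6,-.35,0.]]))
c=big(m((0,0,0),(180,255,75)),(140,170,250,280)); print("pad",rect(c,.030))
g=big(m((0,0,120),(180,60,255)),(215,165,300,265)); print("bed+cover",rect(g,.02))
g2=big(m((0,0,120),(180,60,255)),(355,190,415,250)); print("blade",rect(g2,.017))
h=big(m((0,130,40),(15,255,170)),(375,230,420,300)); print("handle",rect(h,.074))
boss=big(m((0,0,40),(180,60,150)),(244,198,275,228))
if boss is not None: b=cv2.minEnclosingCircle(boss); print(b,plane("top",[b[0]],.033))
S=cv2.resize(im[160:310,140:440],None,fx=2.66,fy=2.66,interpolation=cv2.INTER_CUBIC)
cv2.imwrite("pics/t1.png",S)
E
```

```text
pad [150  14  37]
bed [150   1 224]
cover [120   5 222]
boss [103  21 111]
handle [ 13 152 148]
blade [150   4 214]
green [ 73 109 138]
[[263.1236 440.6919]
 [400.9076 202.7397]]
pad (((536.195068359375, 163.62620544433594), (169.5901641845703, 166.2989501953125), 13.64491081237793), array([[434.1779, 224.4254],
       [473.4085,  62.82  ],
       [638.2122, 102.827 ],
       [598.9816, 264.4324]], dtype=float32))
bed+cover (((571.0604248046875, 25.637100219726562), (174.71092224121094, 117.93390655517578), 13.754372596740723), array([[472.19  ,  62.1435],
       [500.2299, -52.4085],
       [669.9308, -10.8693],
       [641.8909, 103.6827]], dtype=float32))
blade (((549.3146362304688, -304.3149108886719), (95.4879379272461, 75.93099212646484), 13.964957237243652), array([[ 493.8196, -278.9935],
       [ 512.144 , -352.6802],
       [ 604.8096, -329.6363],
       [ 586.4853, -255.9496]], dtype=float32))
handle (((400.23004150390625, -332.9198303222656), (50.541988372802734, 8.17662525177002), 14.970660209655762), array([[ 374.7607, -335.4984],
       [ 376.8729, -343.3975],
       [ 425.6994, -330.3413],
       [ 423.5872, -322.4422]], dtype=float32))
((258.73809814453125, 212.9761962890625), 7.998471736907959) [[0.5673 0.0138 0.033 ]]
```

View pics/t1.png

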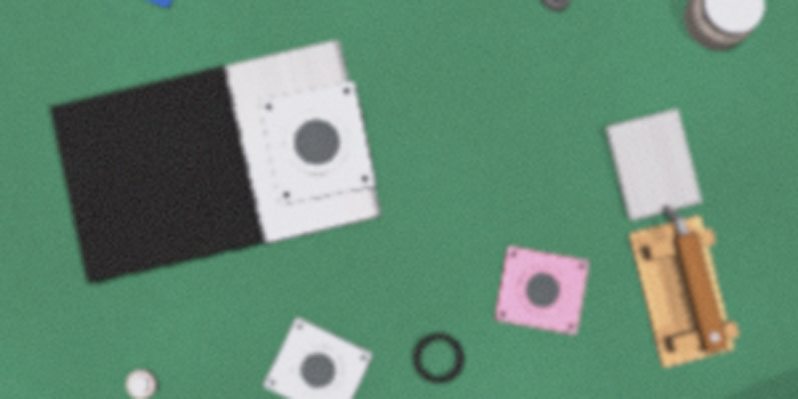

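The zoom confirms the layout: the cover overhangs the bed's front edge at zoomed (360,140), and the handle runs (680,235)→(718,345). Next I need the spray can and cylinder positions, because they stand close to the approach lane.

```bash
python3 - <<'E'
from m import *
print("can top",plane("top",[(318,106)],.19)); c=big(m((0,0,150),(180,60,255)),(300,90,335,125)); 
b=cv2.minEnclosingCircle(c); print(b,plane("top",[b[0]],.19))
print("cyl foot",plane("top",[(259,124)],.005), "cyl base scene",plane("scene",[(363,258)],.01),"cyl top scene",plane("scene",[(372,193)],.2))
print("can scene top",plane("scene",[(337,240)],.19),"can bottom",plane("scene",[(332,296)],.0))
print("handle ends",plane("top",[(395.6,248.3),(410,289.7),(402.8,269)],.07))
hs=proj("top",[[.60,-.11,.07]]);print(hs)
s=cv2.imread("pics/scene0.png"); 
print("scene rest handle ends", tri("top",[(395.6,248.3),(410,289.7)],"scene",[(158,285),(108,274)]))
# brown handle: broader mask
h=big(m((5,120,90),(16,255,190)),(380,235,420,300)); print(h is not None and rect(h,.07))
w=big(m((10,60,150),(25,200,255)),(370,235,425,305)); print("rest",rect(w,.03))
for n,uv in dict(socket=(350,157),jar=(414,163),cap=(304,294),piston=(193,304)).items(): print(n,plane("top",[uv],.03))
E
```

```text
can top [[ 0.7912 -0.1202  0.19  ]]
((318.0, 106.0), 12.649210929870605) [[ 0.7912 -0.1202  0.19  ]]
cyl foot [[0.8027 0.016  0.005 ]] cyl base scene [[0.8101 0.007  0.01  ]] cyl top scene [[0.8043 0.0165 0.2   ]]
can scene top [[ 0.7944 -0.1262  0.19  ]] can bottom [[ 0.7922 -0.1161  0.    ]]
handle ends [[ 0.4791 -0.3166  0.07  ]
 [ 0.3795 -0.3506  0.07  ]
 [ 0.4292 -0.3335  0.07  ]]
[[310.0053 197.9544]]
scene rest handle ends [[ 0.4829 -0.315   0.062   0.0097]
 [ 0.3805 -0.3493  0.0708  0.0029]]
(((427.65899658203125, -333.4461975097656), (106.6240463256836, 25.181476593017578), 14.24675464630127), array([[ 372.888 , -334.3627],
       [ 379.0852, -358.7697],
       [ 482.43  , -332.5297],
       [ 476.2328, -308.1227]], dtype=float32))
rest (((426.113525390625, -312.0628356933594), (128.03469848632812, 41.19935989379883), 13.625713348388672), array([[ 359.0451, -307.124 ],
       [ 368.7508, -347.1638],
       [ 493.182 , -317.0016],
       [ 483.4763, -276.9619]], dtype=float32))
socket [[ 0.7114 -0.2149  0.03  ]]
jar [[ 0.6982 -0.3799  0.03  ]]
cap [[ 0.3694 -0.098   0.03  ]]
piston [[0.3428 0.1726 0.03  ]]
```

Emit:
send_rows --deltas '[[[0.04,0.054,0.01],[0,0,0.148],0.0918],[[0.04,0.054,0.01],[0,0,0.148],0.0918],[[0.04,0.054,0.01],[0,0,0.148],0.0918],[[0.04,0.054,0.01],[0,0,0.148],0.0918],[[0.04,0.054,0.01],[0,0,0.148],0.0918],[[0.04,0.054,0.01],[0,0,0.148],0.0918],[[0.04,0.054,0.01],[0,0,0.148],0.0918],[[0.04,0.054,0.01],[0,0,0.148],0.0918],[[0.04,0.054,0.01],[0,0,0.148],0.0918],[[0.02,0.054,0.01],[0,0,0.148],0.0918]]'

```text
clock: 1.1
position: [0.4839, -0.1867, 0.2736]
ee_rot: [-1.938, -2.473, -0.0]
force: [0.5, 0.1, 0.3]
width: 1.001
```

Emit:
send_rows --deltas '[[[0.03,0.04,0.01],[0.1458,0.0354,0],0.0918],[[0.03,0.04,0],[0.1458,0.0354,0],0.0918],[[0.03,0.04,0],[0.1458,0.0354,0],0.0918],[[0,0,0],[0.1458,0.0354,0],0.0918],[[0,0,0],[0.1458,0.0354,0],0.0918],[[0,0,0],[0.1458,0.0354,0],0.0918],[[0,0,0],[0.1458,0.0354,0],0.0918],[[0,0,0],[0.1458,0.0354,0],0.0918],[[0,0,0],[0.1458,0.0354,0],0.0918],[[0,0,0],[0.1458,0.0354,0],0.0918]]'

```text
clock: 2.1
position: [0.5724, -0.0703, 0.2828]
ee_rot: [-1.077, -1.363, -1.005]
force: [0.5, 0.1, 1.0]
width: 1.002
```

```bash
python3 - <<'E'
from h import *
o=arm.observe(); print(o["joints"],o["position"],R.from_rotvec(o["ee_rot"]).as_matrix())
E
```

```text
[ 0.84146032  1.09404392 -0.65136809  1.19769423 -0.6565553   1.8589627
  0.55872812] [ 0.57241526 -0.0703409   0.28281121] [[-0.01272929  0.97237964 -0.23305752]
 [ 0.06422974  0.2333902   0.97025953]
 [ 0.99785395 -0.00261851 -0.06542658]]
```

```bash
cat >> h.py <<'E'
LEAN=0.3
def toolpose(g,yaw,pitch,lean=LEAN):
    "TCP pose for handle middle g, spatula yaw, blade pitch up"
    S=R.from_euler("ZY",[yaw,-pitch]); T=S*R.from_euler("Y",lean)*R.from_rotvec([np.pi,0,0])
    return np.array(g)+.019*T.apply([0,0,1]),T,S
def grip_now(lean=LEAN):
    o=arm.observe(); T=R.from_rotvec(o["ee_rot"]); S=T*R.from_rotvec([-np.pi,0,0])*R.from_euler("Y",-lean)
    y,p,r=S.as_euler("ZYX"); return o["position"]-.019*T.apply([0,0,1]),y,-p,r,o,S
def delta(g,yaw,pitch,n=1,lean=LEAN):
    o=arm.observe(); p,T,_=toolpose(g,yaw,pitch,lean)
    return (p-o["position"])/n,(T*R.from_rotvec(o["ee_rot"]).inv()).as_rotvec()/n
E
python3 - <<'E'
from h import *
np.set_printoptions(precision=4,suppress=True)
print(arm.hold_point_z, grip_now()[:4]); print(delta([.428,-.3335,.18],np.radians(14.1),0,20))
E
```

```text
-0.0188 (array([ 0.5768, -0.0888,  0.2841]), np.float64(-1.3242735884829495), np.float64(1.3362555547046362), np.float64(3.130324981647737))
(array([-0.0075, -0.0132, -0.006 ]), array([-0.0834,  0.0504, -0.054 ]))
```

Emit:
send_rows --deltas '[[[-0.011,-0.019,0],[-0.119,0.072,-0.077],0.0918],[[-0.011,-0.019,0],[-0.119,0.072,-0.077],0.0918],[[-0.011,-0.019,0],[-0.119,0.072,-0.077],0.0918],[[-0.011,-0.019,0],[-0.119,0.072,-0.077],0.0918],[[-0.011,-0.019,0],[-0.119,0.072,-0.077],0.0918],[[-0.011,-0.019,0],[-0.119,0.072,-0.077],0.0918],[[-0.011,-0.019,0],[-0.119,0.072,-0.077],0.0918],[[-0.011,-0.019,0],[-0.119,0.072,-0.077],0.0918],[[-0.011,-0.019,0],[-0.119,0.072,-0.077],0.0918],[[-0.011,-0.019,0],[-0.119,0.072,-0.077],0.0918]]'

```text
clock: 3.1
position: [0.4612, -0.2604, 0.2841]
ee_rot: [-2.592, -0.89, -0.142]
force: [-0.1, 0.3, -0.4]
width: 0.997
```

```bash
python3 - <<'E'
from h import *
np.set_printoptions(precision=4,suppress=True)
print(arm.observe()["position"]);print(delta([.428,-.3335,.17],np.radians(14.1),0,8))
E
```

```text
[ 0.4612 -0.2604  0.2841]
(array([-0.0048, -0.0093, -0.0165]), array([-0.0675,  0.0402, -0.0437]))
```

Emit:
send_rows --deltas '[[[-0.0048,-0.0093,-0.0165],[-0.0675,0.0402,-0.0437],0.0918],[[-0.0048,-0.0093,-0.0165],[-0.0675,0.0402,-0.0437],0.0918],[[-0.0048,-0.0093,-0.0165],[-0.0675,0.0402,-0.0437],0.0918],[[-0.0048,-0.0093,-0.0165],[-0.0675,0.0402,-0.0437],0.0918],[[-0.0048,-0.0093,-0.0165],[-0.0675,0.0402,-0.0437],0.0918],[[-0.0048,-0.0093,-0.0165],[-0.0675,0.0402,-0.0437],0.0918],[[-0.0048,-0.0093,-0.0165],[-0.0675,0.0402,-0.0437],0.0918],[[-0.0048,-0.0093,-0.0165],[-0.0675,0.0402,-0.0437],0.0918],[[0,0,0],[0,0,0],0.0918],[[0,0,0],[0,0,0],0.0918]]'

```text
clock: 4.1
position: [0.4238, -0.3326, 0.1514]
ee_rot: [3.053, 0.389, -0.459]
force: [0.1, -0.4, 0.1]
width: 1.002
```

```bash
python3 - <<'E'
from h import *
np.set_printoptions(precision=4,suppress=True)
print(grip_now()[:4]);print(delta([.428,-.3335,.064],np.radians(14.1),0,1))
p=camera_params("wrist"); im=get_image("wrist"); im=im[:,:,::-1].copy()
for X in ([.428,-.3335,.074],[.428+.053,-.3335+.0134,.074],[.428-.053,-.3335-.0134,.074]):
    q=proj("wrist",X,p)[0]; print(q); cv2.circle(im,tuple(int(v) for v in q),4,(0,255,255),1)
cv2.imwrite("pics/w1.png",im)
E
```

```text
(array([ 0.4292, -0.3314,  0.1696]), np.float64(0.2519450727447906), np.float64(0.0028608829021019577), np.float64(0.007776200920994958))
(array([-0.0012, -0.0022, -0.1056]), array([-0.0082,  0.0009, -0.0059]))
[283.0115 177.0191]
[283.7523  99.2523]
[282.3907 239.8415]
```

View pics/w1.png

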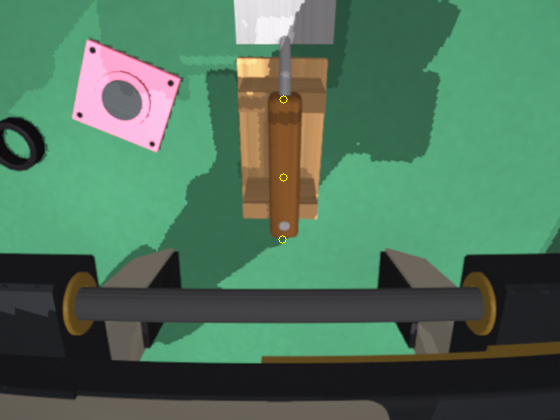

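The wrist view shows the handle centred on the overlay, spanning (285,95)→(284,236) against predicted ends at 99 and 240. The fingers straddle it, so I'll descend and grip.

Emit:
send_rows --deltas '[[[0.0002,-0.0004,-0.0206],[-0.0016,0,-0.0012],0.0918],[[0.0002,-0.0004,-0.02],[-0.0016,0,-0.0012],0.0918],[[0.0002,-0.0004,-0.02],[-0.0016,0,-0.0012],0.0918],[[0.0002,-0.0004,-0.02],[-0.0016,0,-0.0012],0.0918],[[0,0,-0.02],[-0.0016,0,-0.0012],0.0918],[[0,0,-0.005],[0,0,0],0.0918],[[0,0,0],[0,0,0],0.0],[[0,0,0],[0,0,0],0.0],[[0,0,0],[0,0,0],0.0],[[0,0,0],[0,0,0],0.0]]' --force 60

```text
clock: 5.15
position: [0.425, -0.3352, 0.0468]
ee_rot: [3.046, 0.373, -0.457]
force: [0.0, -0.1, -1.2]
width: 0.706
```

```bash
python3 - <<'E'
from h import *
np.set_printoptions(precision=4,suppress=True)
g=grip_now();print(g[:4],g[4]["force"],g[4]["ft_torque"],g[4]["width"])
E
```

```text
(array([ 0.4304, -0.3338,  0.065 ]), np.float64(0.24386897491226422), np.float64(0.0019429498931828881), np.float64(-0.003149805684733206)) [ 0.0299 -0.0938 -1.1964] [ 0.0943 -0.329  -0.0405] 0.705969066883252
```

Emit:
send_rows --deltas '[[[0,0,0],[0,0,0],0.0],[[0,0,0],[0,0,0],0.0],[[0,0,0],[0,0,0],0.0],[[0,0,0],[0,0,0],0.0],[[0,0,0],[0,0,0],0.0],[[0,0,0],[0,0,0],0.0],[[0,0,0],[0,0,0],0.0],[[0,0,0],[0,0,0],0.0],[[0,0,0],[0,0,0],0.0],[[0,0,0],[0,0,0],0.0]]'

```text
clock: 6.15
position: [0.4245, -0.3349, 0.0459]
ee_rot: [3.046, 0.373, -0.459]
force: [-0.2, -1.6, 0.4]
width: 0.206
```

```bash
python3 - <<'E'
from h import *
np.set_printoptions(precision=4,suppress=True)
g=grip_now();print(g[:4],g[4]["force"],g[4]["ft_torque"],g[4]["width"])
print(delta([.631,-.228,.16],np.radians(103.65),0,12))
E
```

```text
(array([ 0.4299, -0.3336,  0.0641]), np.float64(0.24390474739116141), np.float64(0.0006840257168290176), np.float64(-0.0023844266199309766)) [-0.1949 -1.6283  0.4089] [-0.1317 -0.3969  0.0631] 0.20594705181477577
(array([0.0173, 0.0085, 0.008 ]), array([0.0001, 0.0002, 0.1304]))
```

Emit:
send_rows --deltas '[[[0,0,0.032],[0,0,0],0],[[0,0,0.032],[0,0,0],0],[[0,0,0.032],[0,0,0],0],[[0.0173,0.0088,0],[0,0,0.1304],0],[[0.0173,0.0088,0],[0,0,0.1304],0],[[0.0173,0.0088,0],[0,0,0.1304],0],[[0.0173,0.0088,0],[0,0,0.1304],0],[[0.0173,0.0088,0],[0,0,0.1304],0],[[0.0173,0.0088,0],[0,0,0.1304],0],[[0.0173,0.0088,0],[0,0,0.1304],0]]'

```text
clock: 7.15
position: [0.5459, -0.2722, 0.1414]
ee_rot: [2.469, 1.622, -0.371]
force: [-0.5, 0.2, -2.3]
width: 0.205
```

Emit:
send_rows --deltas '[[[0.0173,0.0088,0],[0,0,0.1304],0],[[0.0173,0.0088,0],[0,0,0.1304],0],[[0.0173,0.0088,0],[0,0,0.1304],0],[[0.0173,0.0088,0],[0,0,0.1304],0],[[0.0173,0.0088,0],[0,0,0.1304],0],[[0,0,0],[0,0,0],0],[[0,0,0],[0,0,0],0],[[0,0,0],[0,0,0],0],[[0,0,0],[0,0,0],0],[[0,0,0],[0,0,0],0]]'

```text
clock: 8.15
position: [0.6317, -0.2296, 0.1419]
ee_rot: [1.79, 2.272, -0.268]
force: [-1.2, 0.6, -2.5]
width: 0.208
```

```bash
python3 - <<'E'
from h import *
np.set_printoptions(precision=4,suppress=True)
g=grip_now();print(g[:4],g[4]["force"],g[4]["ft_torque"],g[4]["width"])
print(delta([.6315,-.228,.16],np.radians(103.65),0,1))
S=g[5]; tip=g[0]+S.apply([.17,0,-.045]); print("nominal tip",tip, g[0]+S.apply([[.17,.035,-.045],[.17,-.035,-.045]]))
a=get_image("scene")[:,:,::-1]; b=get_image("top")[:,:,::-1]
C=g[0]+S.apply([[.17,.035,-.045],[.17,-.035,-.045],[.08,.035,-.045],[.08,-.035,-.045]])
qs,qt=proj("scene",C),proj("top",C); print(qs,qt)
s=a[130:280,180:340]; t=b[140:300,210:370]
print("offs scene 180,130 top 210,140 scale 2.5")
cv2.imwrite("pics/st.png",np.hstack([cv2.resize(s,(400,375),interpolation=2),cv2.resize(t,(400,400),interpolation=2)[:375]]))
E
```

```text
(array([ 0.6304, -0.2242,  0.1601]), np.float64(1.8072487842353844), np.float64(0.0004953315061020369), np.float64(-0.001952549211207133)) [-1.1886  0.6332 -2.4601] [ 0.5193 -0.0245  0.0162] 0.20771195987612537
(array([ 0.0011, -0.0038, -0.0001]), array([-0.0009,  0.0018,  0.0018]))
nominal tip [ 0.5906 -0.0589  0.1152] [[ 0.5566 -0.0671  0.1151]
 [ 0.6246 -0.0507  0.1152]]
[[249.3607 206.4565]
 [279.4631 212.4834]
 [235.1278 234.9758]
 [266.845  241.832 ]] [[293.0292 213.4846]
 [285.9982 184.4064]
 [330.6644 204.696 ]
 [323.3975 175.8201]]
offs scene 180,130 top 210,140 scale 2.5
```

View pics/st.png

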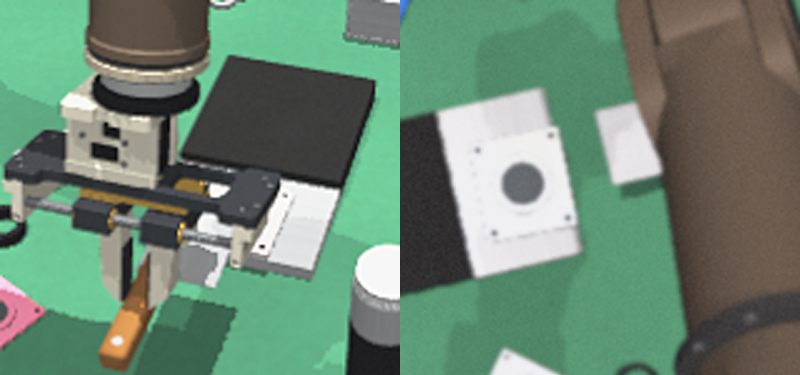

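The left half (scene) shows the blade level, its tip hidden behind the gripper. The right half (top) shows the blade's front corners at about (288,184) and (297,214), roughly 5 mm short of nominal, square to the bed and ahead of the cover. Next I'll feel the bend against the table with the nose pitched down.

Emit:
send_rows --deltas '[[[-0.004,-0.006,-0.017],[-0.0972,-0.0236,0],0],[[0,-0.005,-0.017],[-0.0972,-0.0236,0],0],[[0,0,-0.017],[0,0,0],0],[[0,0,-0.012],[0,0,0],0],[[0,0,-0.003],[0,0,0],0],[[0,0,0],[0,0,0],0],[[0,0,0],[0,0,0],0],[[0,0,0],[0,0,0],0],[[0,0,0],[0,0,0],0],[[0,0,0],[0,0,0],0]]'

```text
clock: 9.25
position: [0.6283, -0.2405, 0.0764]
ee_rot: [1.68, 2.134, -0.425]
force: [0.6, 0.6, -2.7]
width: 0.205
```

```bash
cat > s.py <<'E'
from h import *
import sys
np.set_printoptions(precision=4,suppress=True)
YAW=np.radians(103.65); M=np.array([.5558,.0828]); U=np.array([-.236,.972]); V=np.array([-.972,-.236])
g=grip_now(); o=g[4]; d=g[0][:2]-M; tip=g[0]+g[5].apply([.17,0,-.047])
print("t %.2f grip xs %.1f ys %.1f z %.1f yaw %.2f pitch %.4f | nomtip xs %.1f ys %.1f z %.1f"%(o["clock"],1e3*d@U,1e3*d@V,1e3*g[0][2],np.degrees(g[1]),g[2],1e3*(tip[:2]-M)@U,1e3*(tip[:2]-M)@V,1e3*tip[2]))
f=o["force"]; tq=o["ft_torque"]; print("F xs %.2f ys %.2f z %.2f"%(f[:2]@U,f[:2]@V,f[2]),"T about -ys(pitch) %.3f xs %.3f"%(-tq[:2]@V,tq[:2]@U),o["width"])
E
python3 s.py
```

```text
t 9.25 grip xs -322.2 ys 5.9 z 93.1 yaw 103.60 pitch -0.1996 | nomtip xs -164.9 ys 5.6 z 13.3
F xs 0.40 ys -0.68 z -2.72 T about -ys(pitch) 0.774 xs -0.124 0.20502906923777114
```

Emit:
send_rows --deltas '[[[0,0,-0.001],[0,0,0],0],[[0,0,-0.001],[0,0,0],0],[[0,0,-0.001],[0,0,0],0],[[0,0,-0.001],[0,0,0],0],[[0,0,-0.001],[0,0,0],0],[[0,0,0],[0,0,0],0],[[0,0,0],[0,0,0],0],[[0,0,0],[0,0,0],0],[[0,0,0],[0,0,0],0],[[0,0,0],[0,0,0],0]]'

```text
clock: 10.25
position: [0.6281, -0.2403, 0.071]
ee_rot: [1.679, 2.135, -0.426]
force: [0.2, -1.7, -2.6]
width: 0.208
```

```bash
python3 s.py
```

```text
t 10.25 grip xs -322.0 ys 6.0 z 87.7 yaw 103.63 pitch -0.1994 | nomtip xs -164.6 ys 5.9 z 7.9
F xs -1.70 ys 0.16 z -2.59 T about -ys(pitch) 0.778 xs -0.085 0.2081206962449588
```

Emit:
send_rows --deltas '[[[0,0,-0.001],[0,0,0],0],[[0,0,-0.001],[0,0,0],0],[[0,0,-0.001],[0,0,0],0],[[0,0,-0.001],[0,0,0],0],[[0,0,0],[0,0,0],0],[[0,0,0],[0,0,0],0],[[0,0,0],[0,0,0],0],[[0,0,0],[0,0,0],0],[[0,0,0],[0,0,0],0],[[0,0,0],[0,0,0],0]]'

```text
clock: 11.25
position: [0.6281, -0.2403, 0.067]
ee_rot: [1.679, 2.135, -0.426]
force: [-0.2, 0.1, -2.9]
width: 0.205
```

```bash
python3 s.py
```

```text
t 11.25 grip xs -322.0 ys 6.0 z 83.7 yaw 103.63 pitch -0.1994 | nomtip xs -164.6 ys 5.9 z 3.9
F xs 0.15 ys 0.16 z -2.88 T about -ys(pitch) 0.806 xs -0.110 0.20530894343755002
```

Emit:
send_rows --deltas '[[[0,0,-0.001],[0,0,0],0],[[0,0,-0.001],[0,0,0],0],[[0,0,-0.001],[0,0,0],0],[[0,0,0],[0,0,0],0],[[0,0,0],[0,0,0],0],[[0,0,0],[0,0,0],0],[[0,0,0],[0,0,0],0],[[0,0,0],[0,0,0],0],[[0,0,0],[0,0,0],0],[[0,0,0],[0,0,0],0]]'

```text
clock: 12.25
position: [0.6281, -0.2403, 0.064]
ee_rot: [1.679, 2.135, -0.426]
force: [0.4, 0.0, -2.9]
width: 0.208
```

```bash
python3 s.py
```

```text
t 12.25 grip xs -322.0 ys 6.0 z 80.6 yaw 103.63 pitch -0.1994 | nomtip xs -164.6 ys 5.9 z 0.9
F xs -0.08 ys -0.39 z -2.93 T about -ys(pitch) 0.840 xs -0.082 0.20825089741994937
```

Emit:
send_rows --deltas '[[[0,0,-0.001],[0,0,0],0],[[0,0,-0.001],[0,0,0],0],[[0,0,-0.001],[0,0,0],0],[[0,0,0],[0,0,0],0],[[0,0,0],[0,0,0],0],[[0,0,0],[0,0,0],0],[[0,0,0],[0,0,0],0],[[0,0,0],[0,0,0],0],[[0,0,0],[0,0,0],0],[[0,0,0],[0,0,0],0]]'

```text
clock: 13.25
position: [0.6281, -0.2402, 0.0609]
ee_rot: [1.679, 2.135, -0.426]
force: [0.6, -0.4, -2.5]
width: 0.209
```

```bash
python3 s.py
```

```text
t 13.25 grip xs -321.9 ys 6.0 z 77.6 yaw 103.63 pitch -0.1994 | nomtip xs -164.6 ys 5.9 z -2.1
F xs -0.52 ys -0.49 z -2.54 T about -ys(pitch) 0.774 xs -0.083 0.20853150614623708
```

Emit:
send_rows --deltas '[[[0,0,-0.001],[0,0,0],0],[[0,0,-0.001],[0,0,0],0],[[0,0,-0.001],[0,0,0],0],[[0,0,0],[0,0,0],0],[[0,0,0],[0,0,0],0],[[0,0,0],[0,0,0],0],[[0,0,0],[0,0,0],0],[[0,0,0],[0,0,0],0],[[0,0,0],[0,0,0],0],[[0,0,0],[0,0,0],0]]'

```text
clock: 14.25
position: [0.6281, -0.2403, 0.058]
ee_rot: [1.679, 2.135, -0.426]
force: [-0.4, -0.1, -2.5]
width: 0.205
```

```bash
python3 s.py
```

```text
t 14.25 grip xs -322.0 ys 6.0 z 74.6 yaw 103.63 pitch -0.1994 | nomtip xs -164.6 ys 5.9 z -5.1
F xs -0.01 ys 0.38 z -2.49 T about -ys(pitch) 0.775 xs -0.141 0.2053167331201296
```

Emit:
send_rows --deltas '[[[0,0,-0.001],[0,0,0],0],[[0,0,-0.001],[0,0,0],0],[[0,0,0],[0,0,0],0],[[0,0,0],[0,0,0],0],[[0,0,0],[0,0,0],0],[[0,0,0],[0,0,0],0],[[0,0,0],[0,0,0],0],[[0,0,0],[0,0,0],0],[[0,0,0],[0,0,0],0],[[0,0,0],[0,0,0],0]]'

```text
clock: 15.25
position: [0.6281, -0.2402, 0.0559]
ee_rot: [1.679, 2.135, -0.426]
force: [-1.4, -0.4, -2.4]
width: 0.203
```

```bash
python3 s.py
```

```text
t 15.25 grip xs -322.0 ys 6.0 z 72.6 yaw 103.63 pitch -0.1994 | nomtip xs -164.6 ys 5.9 z -7.1
F xs -0.08 ys 1.47 z -2.36 T about -ys(pitch) 0.793 xs -0.123 0.20290211476218087
```

Emit:
send_rows --deltas '[[[0,0,-0.001],[0,0,0],0],[[0,0,-0.001],[0,0,0],0],[[0,0,0],[0,0,0],0],[[0,0,0],[0,0,0],0],[[0,0,0],[0,0,0],0],[[0,0,0],[0,0,0],0],[[0,0,0],[0,0,0],0],[[0,0,0],[0,0,0],0],[[0,0,0],[0,0,0],0],[[0,0,0],[0,0,0],0]]'

```text
clock: 16.25
position: [0.6281, -0.2402, 0.0539]
ee_rot: [1.679, 2.135, -0.426]
force: [0.2, 0.3, -2.4]
width: 0.205
```

```bash
python3 s.py
```

```text
t 16.25 grip xs -321.9 ys 6.0 z 70.6 yaw 103.64 pitch -0.1994 | nomtip xs -164.6 ys 5.9 z -9.1
F xs 0.25 ys -0.28 z -2.38 T about -ys(pitch) 0.826 xs -0.099 0.20462641315655963
```

Emit:
send_rows --deltas '[[[0,0,-0.001],[0,0,0],0],[[0,0,-0.001],[0,0,0],0],[[0,0,0],[0,0,0],0],[[0,0,0],[0,0,0],0],[[0,0,0],[0,0,0],0],[[0,0,0],[0,0,0],0],[[0,0,0],[0,0,0],0],[[0,0,0],[0,0,0],0],[[0,0,0],[0,0,0],0],[[0,0,0],[0,0,0],0]]'

```text
clock: 17.25
position: [0.6281, -0.2402, 0.0519]
ee_rot: [1.679, 2.135, -0.426]
force: [-0.3, -0.0, -2.4]
width: 0.201
```

```bash
python3 s.py
```

```text
t 17.25 grip xs -321.9 ys 6.0 z 68.6 yaw 103.63 pitch -0.1994 | nomtip xs -164.6 ys 5.9 z -11.1
F xs 0.01 ys 0.26 z -2.40 T about -ys(pitch) 0.842 xs -0.087 0.20129532235523848
```

```bash
python3 - <<'E'
from s import *
a=get_image("scene")[:,:,::-1]; b=get_image("top")[:,:,::-1];p=camera_params("wrist"); w=get_image("wrist")[:,:,::-1].copy()
for c in ([.055,0,.01],[-.055,0,.01],[.08,.035,-.045],[.08,-.035,-.045]):
    q=proj("wrist",g[0]+g[5].apply(c),p)[0]; print(c,q); cv2.circle(w,tuple(int(v) for v in q),4,(0,255,255),1)
C=g[0]+g[5].apply([[.17,.035,-.045],[.17,-.035,-.045]]); print("top pred",proj("top",C),"scene pred",proj("scene",C))
t=cv2.resize(b[150:270,240:400],(400,300),interpolation=2); s=cv2.resize(a[170:290,180:340],(400,300),interpolation=2)
cv2.imwrite("pics/w2.png",np.hstack([cv2.resize(w,(400,300)),t])); cv2.imwrite("pics/c2.png",np.vstack([np.hstack([cv2.resize(w,(400,300)),t]),np.hstack([s,s*0])]))
E
```

```text
t 17.25 grip xs -321.9 ys 6.0 z 68.6 yaw 103.63 pitch -0.1994 | nomtip xs -164.6 ys 5.9 z -11.1
F xs 0.01 ys 0.26 z -2.40 T about -ys(pitch) 0.842 xs -0.087 0.20129532235523848
[0.055, 0, 0.01] [277.6935 169.9224]
[-0.055, 0, 0.01] [278.3655 352.5522]
[0.08, 0.035, -0.045] [204.1583  71.8164]
[0.08, -0.035, -0.045] [351.4331  71.5506]
top pred [[298.4174 220.1333]
 [291.9439 193.6543]] scene pred [[247.3435 248.7986]
 [275.4477 254.9617]]
```

View pics/c2.png

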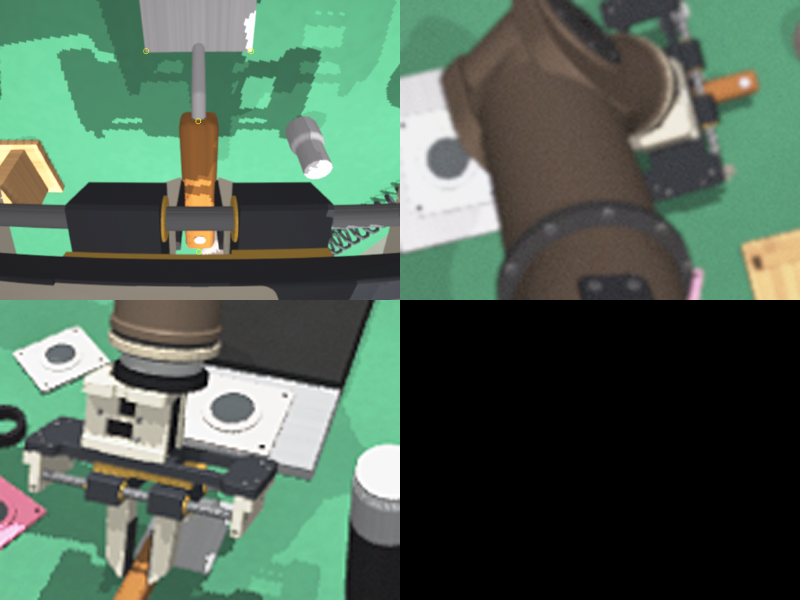

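The wrist view (half scale) shows the blade heel at (145,50)–(251,50), as predicted, with the blade widening quickly away from the heel, so it seems bent up. The tip is hidden in the top and scene views. I'll measure the bend from the blade width per row in the wrist picture.

```bash
python3 - <<'E'
from s import *
p=camera_params("wrist"); w=get_image("wrist"); hs=cv2.cvtColor(w,cv2.COLOR_RGB2HSV)
np.set_printoptions(precision=2,suppress=True)
rows=[];S=g[5]
for r in range(2,68,5):
    m=(hs[r,:,1]<70)&(np.arange(560)>150)&(np.arange(560)<420); i=np.where(m)[0]
    if len(i)<20: print(r,len(i));continue
    L,Rr=i.min()-.5,i.max()+.5
    o_,d=ray("wrist",[(L,r),(Rr,r)],p); dl=S.inv().apply(d); oo=S.inv().apply(o_-g[0])
    s=.07/np.linalg.norm(dl[0]-dl[1]); P=oo+s*dl; print(r,L,Rr,P.mean(0)*1e3); rows.append(P.mean(0))
rows=np.array(rows); k=np.polyfit(rows[:,0],rows[:,2],1); print("slope",k[0],"z at 80,170 (top)",np.polyval(k,[.08,.17])*1e3)
E
```

```text
t 17.40 grip xs -321.9 ys 6.0 z 68.6 yaw 103.63 pitch -0.1994 | nomtip xs -164.6 ys 5.9 z -11.1
F xs -0.08 ys -0.49 z -3.33 T about -ys(pitch) 0.795 xs -0.078 0.2043941792458953
2 194.5 359.5 [110.65   0.25 -38.66]
7 194.5 358.5 [108.66   0.47 -38.82]
12 195.5 358.5 [106.65   0.27 -38.97]
17 196.5 358.5 [104.62   0.06 -39.11]
22 196.5 357.5 [102.58   0.28 -39.25]
27 197.5 357.5 [100.5    0.07 -39.38]
32 197.5 356.5 [ 98.41   0.3  -39.51]
37 198.5 356.5 [ 96.3    0.08 -39.64]
42 198.5 355.5 [ 94.16   0.31 -39.75]
47 199.5 355.5 [ 92.     0.1  -39.87]
52 200.5 354.5 [ 89.63   0.11 -41.14]
57 200.5 354.5 [ 87.61   0.11 -40.08]
62 201.5 353.5 [ 85.15   0.12 -41.36]
67 201.5 353.5 [ 83.11   0.13 -40.28]
slope 0.08053557625661938 z at 80,170 (top) [-41.08 -33.83]
```

Emit:
send_rows --deltas '[[[0,0,-0.001],[0,0,0],0],[[0,0,-0.001],[0,0,0],0],[[0,0,0],[0,0,0],0],[[0,0,0],[0,0,0],0],[[0,0,0],[0,0,0],0],[[0,0,0],[0,0,0],0],[[0,0,0],[0,0,0],0],[[0,0,0],[0,0,0],0],[[0,0,0],[0,0,0],0],[[0,0,0],[0,0,0],0]]'

```text
clock: 18.45
position: [0.6281, -0.2402, 0.05]
ee_rot: [1.679, 2.135, -0.426]
force: [0.4, 0.0, -2.5]
width: 0.204
```

```bash
python3 s.py
```

```text
t 18.45 grip xs -321.9 ys 6.0 z 66.6 yaw 103.63 pitch -0.1994 | nomtip xs -164.6 ys 5.8 z -13.1
F xs -0.06 ys -0.39 z -2.48 T about -ys(pitch) 0.704 xs -0.099 0.2040448119537123
```

Emit:
send_rows --deltas '[[[0,0,-0.001],[0,0,0],0],[[0,0,-0.001],[0,0,0],0],[[0,0,0],[0,0,0],0],[[0,0,0],[0,0,0],0],[[0,0,0],[0,0,0],0],[[0,0,0],[0,0,0],0],[[0,0,0],[0,0,0],0],[[0,0,0],[0,0,0],0],[[0,0,0],[0,0,0],0],[[0,0,0],[0,0,0],0]]'

```text
clock: 19.45
position: [0.6281, -0.2402, 0.0479]
ee_rot: [1.679, 2.135, -0.426]
force: [-0.1, 0.5, -3.2]
width: 0.201
```

```bash
python3 s.py
```

```text
t 19.45 grip xs -321.9 ys 6.0 z 64.6 yaw 103.63 pitch -0.1993 | nomtip xs -164.6 ys 5.9 z -15.1
F xs 0.55 ys -0.04 z -3.15 T about -ys(pitch) 0.837 xs -0.029 0.20138469060975253
```

Emit:
send_rows --deltas '[[[0,0,-0.001],[0,0,0],0],[[0,0,-0.001],[0,0,0],0],[[0,0,-0.001],[0,0,0],0],[[0,0,0],[0,0,0],0],[[0,0,0],[0,0,0],0],[[0,0,0],[0,0,0],0],[[0,0,0],[0,0,0],0],[[0,0,0],[0,0,0],0],[[0,0,0],[0,0,0],0],[[0,0,0],[0,0,0],0]]'

```text
clock: 20.45
position: [0.6281, -0.2402, 0.0449]
ee_rot: [1.679, 2.135, -0.426]
force: [0.1, -0.7, -1.5]
width: 0.202
```

```bash
python3 s.py; python3 - <<'E'
from s import *
p=camera_params("wrist"); w=get_image("wrist"); print(hsv:=None)
cv2.imwrite("pics/w3.png",w[:,:,::-1])
E
```

```text
t 20.45 grip xs -321.9 ys 6.0 z 61.6 yaw 103.64 pitch -0.1994 | nomtip xs -164.6 ys 5.9 z -18.1
F xs -0.70 ys 0.03 z -1.51 T about -ys(pitch) 0.754 xs -0.122 0.20244307300177936
t 20.45 grip xs -321.9 ys 6.0 z 61.6 yaw 103.64 pitch -0.1994 | nomtip xs -164.6 ys 5.9 z -18.1
F xs -0.70 ys 0.03 z -1.51 T about -ys(pitch) 0.754 xs -0.122 0.20244307300177936
None
```

View pics/w3.png

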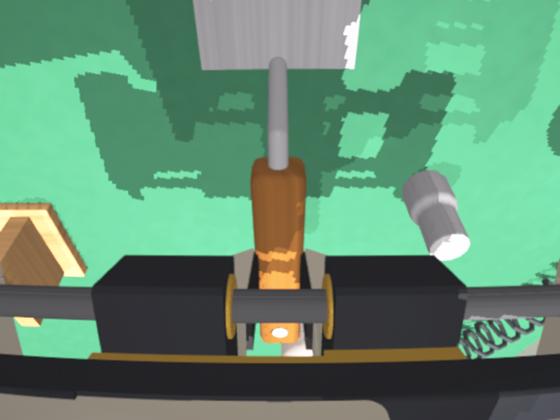

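The wrist view shows the heel at (202,69)–(354,69), about 4% wider than predicted, so it is 4–5 mm higher than nominal. The handle's front end is at (278,157). The last force reading (−1.5 N against −2.5 N) may be first contact, so I'll go 2 mm further to confirm.

Emit:
send_rows --deltas '[[[0,0,-0.001],[0,0,0],0],[[0,0,-0.001],[0,0,0],0],[[0,0,0],[0,0,0],0],[[0,0,0],[0,0,0],0],[[0,0,0],[0,0,0],0],[[0,0,0],[0,0,0],0],[[0,0,0],[0,0,0],0],[[0,0,0],[0,0,0],0],[[0,0,0],[0,0,0],0],[[0,0,0],[0,0,0],0]]'

```text
clock: 21.5
position: [0.6281, -0.2402, 0.0429]
ee_rot: [1.679, 2.135, -0.426]
force: [0.2, 0.6, -2.2]
width: 0.203
```

```bash
python3 s.py; python3 - <<'E'
from s import *
from scipy.optimize import least_squares
p=camera_params("wrist"); S=g[5]
# handle top width 22 at handle front (row 172) and mid; blade heel width 70 -> positions in tool-spatula frame
def at(r,L,Rr,wd):
    o_,d=ray("wrist",[(L,r),(Rr,r)],p); dl=S.inv().apply(d); oo=S.inv().apply(o_-g[0]); s=wd/np.linalg.norm(dl[0]-dl[1]); return (oo+s*dl).mean(0)*1e3
print("heel",at(69,201.5,354.5,.07),"blade top row2",at(2,194.5,359.5,.07),"handle front",at(172,252,305,.022),"handle r240",at(240,254,303.5,.022))
print("depth cam", np.linalg.norm(ray("wrist",[(0,0)],p)[0]-g[0]), S.inv().apply(ray("wrist",[(0,0)],p)[0]-g[0]))
E
```

```text
t 21.50 grip xs -322.0 ys 6.0 z 59.6 yaw 103.63 pitch -0.1994 | nomtip xs -164.6 ys 5.9 z -20.1
F xs 0.55 ys -0.34 z -2.25 T about -ys(pitch) 0.800 xs -0.128 0.20318735509947453
t 21.50 grip xs -322.0 ys 6.0 z 59.6 yaw 103.63 pitch -0.1994 | nomtip xs -164.6 ys 5.9 z -20.1
F xs 0.55 ys -0.34 z -2.25 T about -ys(pitch) 0.800 xs -0.128 0.20318735509947453
heel [ 82.5448  -0.1152 -38.6738] blade top row2 [110.657    0.2439 -38.6661] handle front [48.4107 -0.2923 -1.4549] handle r240 [17.9866 -0.343   4.9065]
depth cam 0.18146874838139618 [ 0.118  -0.0005  0.1379]
```

Still no contact, which doesn't fit any allowed bend with a level grip. I'll lift and turn the spatula side-on to the scene camera, then measure it directly.

```bash
python3 - <<'E'
from s import *
K,d,Rm,t=cam("scene"); C=-Rm.T@t; print("scene cam",C); K,d,Rm,t=cam("top"); print("top cam",-Rm.T@t)
v=np.array([.6,-.22])-C[:2] if False else np.array([.6,-.22])-(-cam("scene")[2].T@cam("scene")[3])[:2]
side=np.degrees(np.arctan2(v[0],-v[1])); print("view az",np.degrees(np.arctan2(v[1],v[0])))
print(delta([.56,-.27,.26],np.radians(40),0,9))
E
```

```text
t 21.50 grip xs -322.0 ys 6.0 z 59.6 yaw 103.63 pitch -0.1994 | nomtip xs -164.6 ys 5.9 z -20.1
F xs 0.55 ys -0.34 z -2.25 T about -ys(pitch) 0.800 xs -0.128 0.20318735509947453
scene cam [ 1.0184 -0.7007  0.8606]
top cam [ 0.4078 -0.0128  1.335 ]
view az 131.03619598920582
(array([-0.008 , -0.0037,  0.0221]), array([ 0.0222, -0.007 , -0.123 ]))
```

Emit:
send_rows --deltas '[[[0,0,0.045],[0,0,0],0],[[0,0,0.045],[0,0,0],0],[[-0.009,-0.004,0.04],[0.022,-0.007,-0.123],0],[[-0.009,-0.004,0.04],[0.022,-0.007,-0.123],0],[[-0.009,-0.004,0.03],[0.022,-0.007,-0.123],0],[[-0.009,-0.004,0],[0.022,-0.007,-0.123],0],[[-0.009,-0.004,0],[0.022,-0.007,-0.123],0],[[-0.009,-0.004,0],[0.022,-0.007,-0.123],0],[[-0.009,-0.004,0],[0.022,-0.007,-0.123],0],[[-0.009,-0.004,0],[0.022,-0.007,-0.123],0]]'

```text
clock: 22.5
position: [0.5558, -0.2719, 0.2427]
ee_rot: [2.729, 1.179, -0.436]
force: [-0.5, -0.4, -3.0]
width: 0.206
```

```bash
python3 - <<'E'
from s import *
a=get_image("scene")[:,:,::-1]
C=g[0]+g[5].apply([[0,0,0],[-.055,0,0],[.055,0,0],[.08,-.035,-.047],[.17,-.035,-.047],[.17,.035,-.047],[.08,.035,-.047]])
q=proj("scene",C); print(q)
x0,y0=(q.min(0)-40).astype(int); x1,y1=(q.max(0)+40).astype(int); x0=max(x0,0);y0=max(y0,0)
c=a[y0:y1,x0:x1]; k=min(790/c.shape[1],590/c.shape[0]); c=cv2.resize(c,None,fx=k,fy=k,interpolation=cv2.INTER_CUBIC)
print("crop",x0,y0,k); print((q-[x0,y0])*k)
for u in (q-[x0,y0])*k: cv2.circle(c,(int(u[0]),int(u[1])),3,(0,0,255),1)
cv2.imwrite("pics/side.png",c)
E
```

```text
t 22.50 grip xs -341.3 ys 78.8 z 260.7 yaw 46.80 pitch -0.0217 | nomtip xs -249.3 ys -63.0 z 210.0
F xs -0.28 ys 0.59 z -3.02 T about -ys(pitch) 0.185 xs -0.477 0.20574526100150983
[[184.5511 215.7354]
 [153.3946 221.7909]
 [215.1353 209.7969]
 [234.6247 238.7831]
 [282.2367 228.8972]
 [271.9454 204.3002]
 [226.6698 213.1842]]
crop 113 164 3.7799043062200957
[[270.4565 195.555 ]
 [152.6876 218.444 ]
 [386.0617 173.108 ]
 [459.7297 282.6729]
 [639.6985 245.305 ]
 [600.7984 152.3308]
 [429.6609 185.9117]]
```

View pics/side.png

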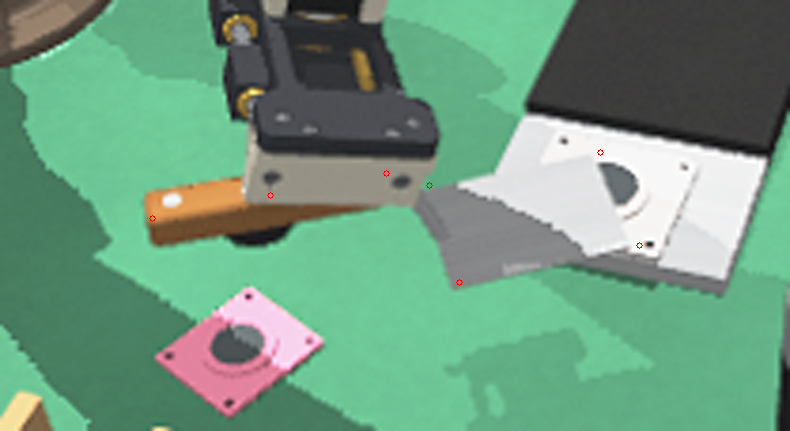

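The side view shows the handle's rear at (150,218) and the heel near (457,285), both where predicted. The tip edge runs (600,155)–(628,246), bent up only about 5 mm. The handle has therefore not slipped, and the bare table gives no feel. I'll feel on the bed strip beside the cover instead, since that gives the height I actually need.

```bash
python3 - <<'E'
from s import *
for n in (1,8): print(delta([.5237,-.1751,.14],YAW,-.12,n))
E
```

```text
t 22.55 grip xs -344.1 ys 81.1 z 261.0 yaw 46.13 pitch -0.0226 | nomtip xs -253.9 ys -61.7 z 210.2
F xs -3.46 ys 1.55 z -2.24 T about -ys(pitch) -0.025 xs -0.267 0.2086337563887814
(array([-0.0286,  0.0925, -0.1203]), array([-0.095 ,  0.0379,  1.0023]))
(array([-0.0036,  0.0116, -0.015 ]), array([-0.0119,  0.0047,  0.1253]))
```

Emit:
send_rows --deltas '[[[-0.0036,0.0116,-0.015],[-0.0119,0.0047,0.1253],0],[[-0.0036,0.0116,-0.015],[-0.0119,0.0047,0.1253],0],[[-0.0036,0.0116,-0.015],[-0.0119,0.0047,0.1253],0],[[-0.0036,0.0116,-0.015],[-0.0119,0.0047,0.1253],0],[[-0.0036,0.0116,-0.015],[-0.0119,0.0047,0.1253],0],[[-0.0036,0.0116,-0.015],[-0.0119,0.0047,0.1253],0],[[-0.0036,0.0116,-0.015],[-0.0119,0.0047,0.1253],0],[[-0.0036,0.0116,-0.015],[-0.0119,0.0047,0.1253],0],[[0,0,0],[0,0,0],0],[[0,0,0],[0,0,0],0]]'

```text
clock: 23.55
position: [0.5273, -0.1793, 0.1232]
ee_rot: [1.704, 2.206, -0.365]
force: [-0.5, -0.2, -2.1]
width: 0.204
```

```bash
python3 - <<'E'
from s import *
print(delta([.5237,-.1751,.087],YAW,-.12,1))
E
```

```text
t 23.55 grip xs -240.2 ys 89.7 z 140.5 yaw 104.61 pitch -0.1199 | nomtip xs -77.1 ys 92.5 z 73.5
F xs -0.11 ys 0.52 z -2.08 T about -ys(pitch) 0.611 xs -0.088 0.20356009368054015
(array([-0.0017, -0.0034, -0.0535]), array([ 0.0002, -0.0013, -0.0166]))
```

Emit:
send_rows --deltas '[[[-0.001,-0.0034,-0.02],[0,0,-0.0166],0],[[0,0,-0.02],[0,0,0],0],[[0,0,-0.008],[0,0,0],0],[[0,0,-0.003],[0,0,0],0],[[0,0,-0.0025],[0,0,0],0],[[0,0,0],[0,0,0],0],[[0,0,0],[0,0,0],0],[[0,0,0],[0,0,0],0],[[0,0,0],[0,0,0],0],[[0,0,0],[0,0,0],0]]'

```text
clock: 24.55
position: [0.5264, -0.1829, 0.0696]
ee_rot: [1.724, 2.192, -0.368]
force: [0.0, 0.5, -3.0]
width: 0.204
```

```bash
python3 s.py
```

```text
t 24.55 grip xs -243.5 ys 91.3 z 87.0 yaw 103.62 pitch -0.1197 | nomtip xs -80.3 ys 91.2 z 20.0
F xs 0.49 ys -0.15 z -3.00 T about -ys(pitch) 0.682 xs -0.089 0.20378210391862006
```

Emit:
send_rows --deltas '[[[0,0,-0.0005],[0,0,0],0],[[0,0,-0.0005],[0,0,0],0],[[0,0,-0.0005],[0,0,0],0],[[0,0,-0.0005],[0,0,0],0],[[0,0,-0.0005],[0,0,0],0],[[0,0,0],[0,0,0],0],[[0,0,0],[0,0,0],0],[[0,0,0],[0,0,0],0],[[0,0,0],[0,0,0],0],[[0,0,0],[0,0,0],0]]'

```text
clock: 25.55
position: [0.5263, -0.1828, 0.0669]
ee_rot: [1.724, 2.192, -0.368]
force: [0.4, -0.4, -3.0]
width: 0.202
```

```bash
python3 s.py
```

```text
t 25.55 grip xs -243.5 ys 91.4 z 84.3 yaw 103.62 pitch -0.1196 | nomtip xs -80.3 ys 91.3 z 17.3
F xs -0.48 ys -0.25 z -3.04 T about -ys(pitch) 0.689 xs -0.086 0.20210652568927123
```

Emit:
send_rows --deltas '[[[0,0,-0.0005],[0,0,0],0],[[0,0,-0.0005],[0,0,0],0],[[0,0,-0.0005],[0,0,0],0],[[0,0,-0.0005],[0,0,0],0],[[0,0,-0.0005],[0,0,0],0],[[0,0,0],[0,0,0],0],[[0,0,0],[0,0,0],0],[[0,0,0],[0,0,0],0],[[0,0,0],[0,0,0],0],[[0,0,0],[0,0,0],0]]'

```text
clock: 26.55
position: [0.5263, -0.1829, 0.0645]
ee_rot: [1.724, 2.192, -0.368]
force: [-0.6, 0.9, -2.3]
width: 0.205
```

```bash
python3 s.py
```

```text
t 26.55 grip xs -243.5 ys 91.4 z 81.8 yaw 103.62 pitch -0.1197 | nomtip xs -80.3 ys 91.3 z 14.9
F xs 1.07 ys 0.39 z -2.26 T about -ys(pitch) 0.673 xs -0.111 0.20528876491197473
```

Emit:
send_rows --deltas '[[[0,0,-0.0005],[0,0,0],0],[[0,0,-0.0005],[0,0,0],0],[[0,0,-0.0005],[0,0,0],0],[[0,0,-0.0005],[0,0,0],0],[[0,0,0],[0,0,0],0],[[0,0,0],[0,0,0],0],[[0,0,0],[0,0,0],0],[[0,0,0],[0,0,0],0],[[0,0,0],[0,0,0],0],[[0,0,0],[0,0,0],0]]'

```text
clock: 27.55
position: [0.5263, -0.1828, 0.0625]
ee_rot: [1.724, 2.192, -0.368]
force: [0.4, -1.0, -2.5]
width: 0.205
```

```bash
python3 s.py
```

```text
t 27.55 grip xs -243.5 ys 91.4 z 79.8 yaw 103.62 pitch -0.1197 | nomtip xs -80.3 ys 91.3 z 12.9
F xs -1.03 ys -0.13 z -2.47 T about -ys(pitch) 0.666 xs -0.105 0.2051725637910216
```

Emit:
send_rows --deltas '[[[0,0,-0.0005],[0,0,0],0],[[0,0,-0.0005],[0,0,0],0],[[0,0,-0.0005],[0,0,0],0],[[0,0,-0.0005],[0,0,0],0],[[0,0,0],[0,0,0],0],[[0,0,0],[0,0,0],0],[[0,0,0],[0,0,0],0],[[0,0,0],[0,0,0],0],[[0,0,0],[0,0,0],0],[[0,0,0],[0,0,0],0]]'

```text
clock: 28.55
position: [0.5263, -0.1828, 0.0604]
ee_rot: [1.724, 2.192, -0.368]
force: [0.6, -0.8, -2.8]
width: 0.206
```

```bash
python3 s.py
```

```text
t 28.55 grip xs -243.5 ys 91.3 z 77.8 yaw 103.62 pitch -0.1196 | nomtip xs -80.2 ys 91.3 z 10.8
F xs -0.96 ys -0.40 z -2.83 T about -ys(pitch) 0.626 xs -0.127 0.20581846037663087
```

Emit:
send_rows --deltas '[[[0,0,-0.0005],[0,0,0],0],[[0,0,-0.0005],[0,0,0],0],[[0,0,-0.0005],[0,0,0],0],[[0,0,-0.0005],[0,0,0],0],[[0,0,0],[0,0,0],0],[[0,0,0],[0,0,0],0],[[0,0,0],[0,0,0],0],[[0,0,0],[0,0,0],0],[[0,0,0],[0,0,0],0],[[0,0,0],[0,0,0],0]]'

```text
clock: 29.55
position: [0.5263, -0.1828, 0.0584]
ee_rot: [1.724, 2.192, -0.368]
force: [-0.4, -0.1, -2.1]
width: 0.201
```

```bash
python3 s.py; python3 - <<'E'
from s import *
a=get_image("scene")[:,:,::-1]; b=get_image("top")[:,:,::-1]
C=g[0]+g[5].apply([[.17,.035,-.047],[.17,-.035,-.047],[.08,-.035,-.047],[.08,.035,-.047]]); print(proj("top",C)-[240,150],proj("scene",C)-[180,150])
cv2.imwrite("pics/f1.png",np.hstack([cv2.resize(b[150:270,240:400],(400,300),interpolation=2),cv2.resize(a[150:270,180:340],(400,300),interpolation=2)]))
E
```

```text
t 29.55 grip xs -243.5 ys 91.3 z 75.8 yaw 103.63 pitch -0.1196 | nomtip xs -80.3 ys 91.3 z 8.8
F xs 0.05 ys 0.41 z -2.15 T about -ys(pitch) 0.660 xs -0.109 0.20057813490371418
t 29.55 grip xs -243.5 ys 91.3 z 75.8 yaw 103.63 pitch -0.1196 | nomtip xs -80.3 ys 91.3 z 8.8
F xs 0.05 ys 0.41 z -2.15 T about -ys(pitch) 0.660 xs -0.109 0.20057813490371418
[[ 34.1313 110.2909]
 [ 27.6766  82.9934]
 [ 62.6514  74.3835]
 [ 69.3244 101.7764]] [[46.0078 62.721 ]
 [72.3097 68.1736]
 [59.5928 90.9696]
 [31.9277 84.8619]]
```

View pics/f1.png

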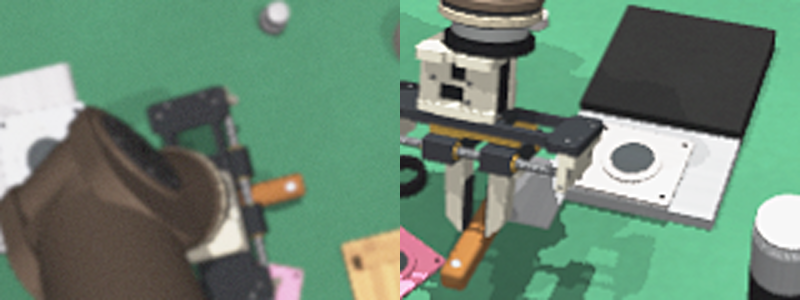

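Left (top view): the tip is hidden under the arm. Right (scene view): the blade is beside the bed's front corner, with its right edge near (558,185) and no visible contact. I'll lower a little more.

Emit:
send_rows --deltas '[[[0,0,-0.0005],[0,0,0],0],[[0,0,-0.0005],[0,0,0],0],[[0,0,-0.0005],[0,0,0],0],[[0,0,-0.0005],[0,0,0],0],[[0,0,0],[0,0,0],0],[[0,0,0],[0,0,0],0],[[0,0,0],[0,0,0],0],[[0,0,0],[0,0,0],0],[[0,0,0],[0,0,0],0],[[0,0,0],[0,0,0],0]]'

```text
clock: 30.65
position: [0.5263, -0.1829, 0.0565]
ee_rot: [1.724, 2.192, -0.368]
force: [-0.1, -0.2, -2.1]
width: 0.205
```

```bash
python3 s.py
```

```text
t 30.65 grip xs -243.5 ys 91.4 z 73.8 yaw 103.62 pitch -0.1196 | nomtip xs -80.3 ys 91.3 z 6.9
F xs -0.15 ys 0.14 z -2.15 T about -ys(pitch) 0.627 xs -0.079 0.20460262036536767
```

Emit:
send_rows --deltas '[[[0,0,-0.0005],[0,0,0],0],[[0,0,-0.0005],[0,0,0],0],[[0,0,-0.0005],[0,0,0],0],[[0,0,-0.0005],[0,0,0],0],[[0,0,0],[0,0,0],0],[[0,0,0],[0,0,0],0],[[0,0,0],[0,0,0],0],[[0,0,0],[0,0,0],0],[[0,0,0],[0,0,0],0],[[0,0,0],[0,0,0],0]]'

```text
clock: 31.65
position: [0.5263, -0.1828, 0.0544]
ee_rot: [1.724, 2.192, -0.368]
force: [0.2, -0.6, -2.2]
width: 0.202
```

```bash
python3 s.py
```

```text
t 31.65 grip xs -243.5 ys 91.4 z 71.8 yaw 103.62 pitch -0.1196 | nomtip xs -80.3 ys 91.3 z 4.8
F xs -0.65 ys -0.03 z -2.25 T about -ys(pitch) 0.651 xs -0.135 0.20233719426859856
```

Still nothing. Before going on, I'll get the blade's near-edge slope numerically from the side picture, with no new viewing.

```bash
python3 - <<'E'
from h import *
np.set_printoptions(precision=2,suppress=True)
s=cv2.imread("pics/side.png"); hs=cv2.cvtColor(s,cv2.COLOR_BGR2HSV)
P=[]
for x in range(465,575,10):
    col=hs[:,x]; ys=[y for y in range(200,320) if col[y,1]<60]; P.append((x,max(ys) if ys else -1))
print(P); P=np.array(P,float); P=P[P[:,1]>0]; k=np.polyfit(P[:,0],P[:,1],1); print("slope",k[0],"pred",(245.3-282.7)/(639.7-459.7)," at heel x 459.7:",np.polyval(k,459.7),"at 639.7",np.polyval(k,639.7))
for y in (170,180,190,200,210,220,230,240): print(y, s[y,590:660:5].mean(1).astype(int))
# grip state then
g=np.array([.5603,-.2722,.2607])
S=R.from_euler("ZY",[np.radians(46.8),.0217])
for b in(0,.01,.02,.03): print(b,(proj("scene",g+S.apply([[.17,-.035,-.047+b],[.17,.035,-.047+b]]))-[113,164])*3.7799)
E
```

```text
[(465, 286), (475, 283), (485, 281), (495, 279), (505, 276), (515, 274), (525, 272), (535, 270), (545, 268), (555, 265), (565, 264)]
slope -0.22090909090909036 pred -0.2077777777777776  at heel x 459.7: 286.57990909090904 at 639.7 246.81627272727278
170 [228 232 169 107 109 104  91 128 204 255 247 247 247 247]
180 [227 228 226 157 108 112 112 111 105 133 247 247 247 247]
190 [228 228 232 224 136 105 112 111 104 126 242 245 244 247]
200 [226 226 225 230 214 123  94 101 198 251 249 224 234 244]
210 [225 226 225 225 226 234 255 254 242 221 198 249 246 245]
220 [225 225 225 225 227 228 226 212 240 247 245 245 245 245]
230 [227 227 227 228 229 230 230 242 245 244 244 244 244 244]
240 [230 229 228 227 227 228 234 234 246 246 247 235 221 246]
0 [[635.4  251.76]
 [596.6  157.15]]
0.01 [[635.57 237.44]
 [596.49 142.88]]
0.02 [[635.75 222.91]
 [596.37 128.41]]
0.03 [[635.93 208.14]
 [596.25 113.72]]
```

```bash
cat > wr.py <<'E'
from s import *
p=camera_params("wrist"); w=get_image("wrist"); hs=cv2.cvtColor(w,cv2.COLOR_RGB2HSV)
for r in (2,20,40,50,60,64,66,68,70,72,74,76):
    m=(hs[r,:,1]<70)&(np.arange(560)>150)&(np.arange(560)<420); i=np.where(m)[0]; print(r,i.min() if len(i) else 0,i.max() if len(i) else 0,len(i))
c=hs[:,278]; b=np.where((c[:,0]<20)&(c[:,1]>120))[0]; print("handle rows",b.min(),b[b<245].max())
E
python3 wr.py
```

```text
t 31.65 grip xs -243.5 ys 91.4 z 71.8 yaw 103.62 pitch -0.1196 | nomtip xs -80.3 ys 91.3 z 4.8
F xs -0.65 ys -0.03 z -2.25 T about -ys(pitch) 0.651 xs -0.135 0.20233719426859856
2 195 360 166
20 197 358 162
40 199 356 158
50 201 355 155
60 202 354 153
64 202 353 152
66 203 353 151
68 203 353 151
70 203 352 150
72 203 341 138
74 269 287 19
76 269 287 19
handle rows 169 244
```

Emit:
send_rows --deltas '[[[0,0,0.01],[0,0,0],0],[[0,0,0.01],[0,0,0],0],[[0,0,0.01],[0,0,0],0],[[0,0,0],[0,0,0],0],[[0,0,0],[0,0,0],0],[[0,0,0],[0,0,0],0],[[0,0,0],[0,0,0],0],[[0,0,0],[0,0,0],0],[[0,0,0],[0,0,0],0],[[0,0,0],[0,0,0],0]]'

```text
clock: 32.7
position: [0.5262, -0.1828, 0.0843]
ee_rot: [1.724, 2.192, -0.369]
force: [-0.0, -0.3, -3.4]
width: 0.205
```

```bash
python3 wr.py
```

```text
t 32.70 grip xs -243.5 ys 91.4 z 101.6 yaw 103.63 pitch -0.1195 | nomtip xs -80.3 ys 91.4 z 34.7
F xs -0.26 ys 0.08 z -3.36 T about -ys(pitch) 0.686 xs -0.118 0.20527701379496202
2 198 357 160
20 200 354 155
40 202 353 152
50 203 352 150
60 204 351 148
64 204 351 148
66 204 350 147
68 205 350 146
70 205 350 146
72 205 350 146
74 205 350 146
76 205 350 146
handle rows 166 244
```

The blade does touch: its heel is at row 71 and 150 px wide in contact, against row 76 or lower and 146 px in air. The grip is soft in pitch, so contact lifts the tip with only about 1 N. That puts bed contact at a nominal tip z of about 14 mm (bend about +3 mm). I'll go in front of the cover at that height.

Emit:
send_rows --deltas '[[[0.007,-0.029,0],[0,0,0],0],[[0.007,-0.029,0],[0,0,0],0],[[0.028,0.007,0],[0.0194,0.0047,0],0],[[0.028,0.007,0],[0,0,0],0],[[0.028,0.0065,0],[0,0,0],0],[[0,0,-0.012],[0,0,0],0],[[0,0,-0.009],[0,0,0],0],[[0,0,0],[0,0,0],0],[[0,0,0],[0,0,0],0],[[0,0,0],[0,0,0],0]]'

```text
clock: 33.75
position: [0.6239, -0.2207, 0.0639]
ee_rot: [1.735, 2.206, -0.353]
force: [0.7, -0.4, -2.5]
width: 0.208
```

```bash
python3 wr.py | sed -n '1,2p;8,15p'
```

```text
t 33.75 grip xs -303.7 ys 5.4 z 81.4 yaw 103.60 pitch -0.1000 | nomtip xs -139.2 ys 5.3 z 17.6
F xs -0.58 ys -0.61 z -2.49 T about -ys(pitch) 0.673 xs -0.073 0.20803678128982886
64 204 351 148
66 204 351 148
68 205 351 147
70 205 351 147
72 205 351 147
74 205 350 146
76 205 350 146
handle rows 166 244
```

Emit:
send_rows --deltas '[[[-0.0014,0.0058,-0.0025],[0,0,0],0],[[-0.0014,0.0058,0],[0,0,0],0],[[-0.0009,0.0039,0],[0,0,0],0],[[-0.0009,0.0039,0],[0,0,0],0],[[-0.0009,0.0039,0],[0,0,0],0],[[-0.0007,0.0029,0],[0,0,0],0],[[-0.0007,0.0029,0],[0,0,0],0],[[-0.0007,0.0029,0],[0,0,0],0],[[-0.0007,0.0029,0],[0,0,0],0],[[-0.0007,0.0029,0],[0,0,0],0]]'

```text
clock: 34.8
position: [0.6156, -0.1851, 0.062]
ee_rot: [1.736, 2.202, -0.356]
force: [2.6, -6.8, 1.2]
width: 0.207
```

```bash
cat > cv.py <<'E'
from s import *
# dark boss label centre in top view -> cover position
b=get_image("top"); hs=cv2.cvtColor(b,cv2.COLOR_RGB2HSV); m=cv2.inRange(hs,(0,0,40),(180,60,150)); k=np.zeros_like(m); k[190:235,200:285]=m[190:235,200:285]
k=cv2.morphologyEx(k,cv2.MORPH_OPEN,np.ones((3,3)))
for c in cv2.findContours(k,cv2.RETR_EXTERNAL,cv2.CHAIN_APPROX_NONE)[0]:
    if cv2.contourArea(c)>60:
        q,r=cv2.minEnclosingCircle(c); X=plane("top",[q],.033)[0,:2]-M; print("boss px",q,"r",r,"xs %.1f ys %.1f"%(1e3*X@U,1e3*X@V))
E
python3 cv.py;python3 wr.py | sed -n '8,15p'
```

```text
t 34.80 grip xs -267.1 ys 5.1 z 79.5 yaw 103.50 pitch -0.1031 | nomtip xs -102.8 ys 4.7 z 15.2
F xs -7.27 ys -0.95 z 1.21 T about -ys(pitch) -1.437 xs -0.071 0.20724683779268013
boss px (258.0, 214.0) r 8.485381126403809 xs -67.4 ys 7.1
boss px (216.0, 212.5) r 26.80028533935547 xs 32.7 ys -20.3
64 204 351 148
66 204 351 148
68 205 351 147
70 205 351 147
72 205 351 147
74 205 351 147
76 205 350 146
handle rows 167 244
```

The push reads −7.3 N with +4 N upward and no tip rise, so the tip is probably low, against the bed's front chamfer. I'll back off, raise 2 mm and re-advance.

Emit:
send_rows --deltas '[[[0.002,-0.0083,0],[0,0,0],0],[[0,0,0.002],[0,0,0],0],[[-0.0005,0.0019,0],[0,0,0],0],[[-0.0005,0.0019,0],[0,0,0],0],[[-0.0005,0.0019,0],[0,0,0],0],[[-0.0005,0.0019,0],[0,0,0],0],[[-0.0005,0.0019,0],[0,0,0],0],[[-0.0005,0.0019,0],[0,0,0],0],[[0,0,0],[0,0,0],0],[[0,0,0],[0,0,0],0]]'

```text
clock: 35.9
position: [0.6142, -0.1788, 0.0627]
ee_rot: [1.735, 2.207, -0.352]
force: [0.0, -0.9, -2.4]
width: 0.205
```

```bash
python3 cv.py;python3 wr.py | sed -n '8,15p'
```

```text
t 35.90 grip xs -260.7 ys 4.9 z 80.3 yaw 103.66 pitch -0.0991 | nomtip xs -96.1 ys 5.0 z 16.7
F xs -0.87 ys 0.21 z -2.38 T about -ys(pitch) 0.466 xs -0.137 0.204501178230271
boss px (253.5, 215.0) r 7.500100135803223 xs -56.1 ys 7.0
boss px (217.5, 212.5) r 27.72193145751953 xs 29.1 ys -19.5
64 205 351 147
66 205 351 147
68 205 351 147
70 205 351 147
72 205 351 147
74 206 351 146
76 206 350 145
handle rows 166 244
```

Emit:
send_rows --deltas '[[[-0.0003,0.0012,0],[0,0,0],0],[[-0.0003,0.0012,0],[0,0,0],0],[[-0.0003,0.0012,0],[0,0,0],0],[[-0.0003,0.0012,0],[0,0,0],0],[[-0.0003,0.0012,0],[0,0,0],0],[[-0.0003,0.0012,0],[0,0,0],0],[[-0.0003,0.0012,0],[0,0,0],0],[[-0.0003,0.0012,0],[0,0,0],0],[[-0.0003,0.0012,0],[0,0,0],0],[[-0.0003,0.0012,0],[0,0,0],0]]'

```text
clock: 37.0
position: [0.6112, -0.1674, 0.0629]
ee_rot: [1.735, 2.206, -0.353]
force: [0.6, -1.3, -2.3]
width: 0.208
```

```bash
python3 cv.py;python3 wr.py | sed -n '8,15p'
```

```text
t 37.00 grip xs -248.9 ys 5.1 z 80.4 yaw 103.62 pitch -0.0997 | nomtip xs -84.4 ys 5.1 z 16.8
F xs -1.40 ys -0.25 z -2.29 T about -ys(pitch) 0.228 xs -0.111 0.20751952408912985
boss px (217.0, 212.5) r 27.409038543701172 xs 30.3 ys -19.8
64 204 351 148
66 205 351 147
68 205 351 147
70 205 351 147
72 205 350 146
74 205 350 146
76 206 350 145
handle rows 166 244
```

```bash
python3 - <<'E'
from s import *
a=get_image("scene")[:,:,::-1]; b=get_image("top")[:,:,::-1]
cv2.imwrite("pics/i1.png",np.hstack([cv2.resize(a[160:260,210:340],(520,400),interpolation=2),cv2.resize(b[170:270,220:290],(280,400),interpolation=2)]))
E
```

```text
t 37.10 grip xs -248.6 ys 5.1 z 80.4 yaw 103.64 pitch -0.0994 | nomtip xs -84.1 ys 5.1 z 16.7
F xs -0.47 ys 0.46 z -1.60 T about -ys(pitch) 0.475 xs -0.145 0.20479778240622018
```

View pics/i1.png

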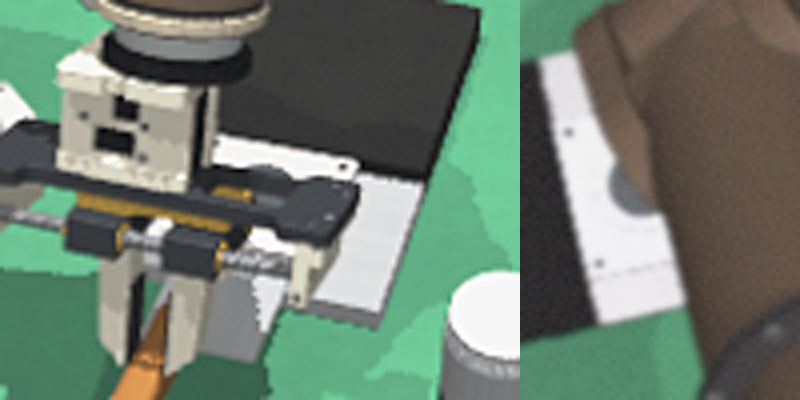

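Scene (left) shows the cover's far edge at the step (355,160). Top (right) shows the cover's holes next to the pad edge at (570,130) and (600,262). The cover has slid to the step and the tip is about 12 mm past its near edge with low force, so I'll keep inserting.

Emit:
send_rows --deltas '[[[-0.0004,0.0016,0],[0,0,0],0],[[-0.0004,0.0016,0],[0,0,0],0],[[-0.0004,0.0016,0],[0,0,0],0],[[-0.0004,0.0016,0],[0,0,0],0],[[-0.0004,0.0016,0],[0,0,0],0],[[-0.0004,0.0016,0],[0,0,0],0],[[-0.0004,0.0016,0],[0,0,0],0],[[-0.0004,0.0016,0],[0,0,0],0],[[-0.0004,0.0016,0],[0,0,0],0],[[-0.0004,0.0016,0],[0,0,0],0]]'

```text
clock: 38.2
position: [0.6072, -0.1513, 0.0629]
ee_rot: [1.735, 2.206, -0.353]
force: [1.1, -2.1, -1.5]
width: 0.205
```

```bash
python3 wr.py | sed -n '1,2p;8,15p'
```

```text
t 38.20 grip xs -232.3 ys 5.2 z 80.4 yaw 103.62 pitch -0.0996 | nomtip xs -67.7 ys 5.2 z 16.7
F xs -2.32 ys -0.58 z -1.53 T about -ys(pitch) 0.140 xs -0.112 0.2054564664333252
64 205 351 147
66 205 351 147
68 205 351 147
70 205 351 147
72 205 351 147
74 205 350 146
76 206 350 145
handle rows 166 244
```

Emit:
send_rows --deltas '[[[-0.0006,0.0025,0],[0,0,0],0],[[-0.0006,0.0025,0],[0,0,0],0],[[-0.0006,0.0025,0],[0,0,0],0],[[-0.0006,0.0025,0],[0,0,0],0],[[-0.0006,0.0025,0],[0,0,0],0],[[-0.0006,0.0025,0],[0,0,0],0],[[-0.0006,0.0025,0],[0,0,0],0],[[-0.0006,0.0025,0],[0,0,0],0],[[0,0,0],[0,0,0],0],[[0,0,0],[0,0,0],0]]'

```text
clock: 39.25
position: [0.6024, -0.1308, 0.0627]
ee_rot: [1.735, 2.207, -0.352]
force: [-0.6, 0.3, -4.1]
width: 0.206
```

```bash
python3 wr.py | sed -n '1,2p;8,15p'; python3 - <<'E'
from s import *
a=get_image("scene")[:,:,::-1]; b=get_image("top")[:,:,::-1]
cv2.imwrite("pics/i2.png",np.hstack([cv2.resize(a[160:260,210:340],(520,400),interpolation=2),cv2.resize(b[170:270,220:290],(280,400),interpolation=2)]))
E
```

```text
t 39.25 grip xs -211.2 ys 5.1 z 80.2 yaw 103.65 pitch -0.0989 | nomtip xs -46.7 ys 5.2 z 16.7
F xs 0.48 ys 0.53 z -4.10 T about -ys(pitch) 0.832 xs -0.135 0.20574986194244452
64 204 351 148
66 205 351 147
68 205 351 147
70 205 351 147
72 205 351 147
74 205 350 146
76 206 350 145
handle rows 166 244
t 39.30 grip xs -211.2 ys 5.1 z 80.2 yaw 103.66 pitch -0.0989 | nomtip xs -46.7 ys 5.2 z 16.6
F xs 2.21 ys 0.48 z -3.07 T about -ys(pitch) 0.861 xs -0.172 0.20392957515174778
```

View pics/i2.png

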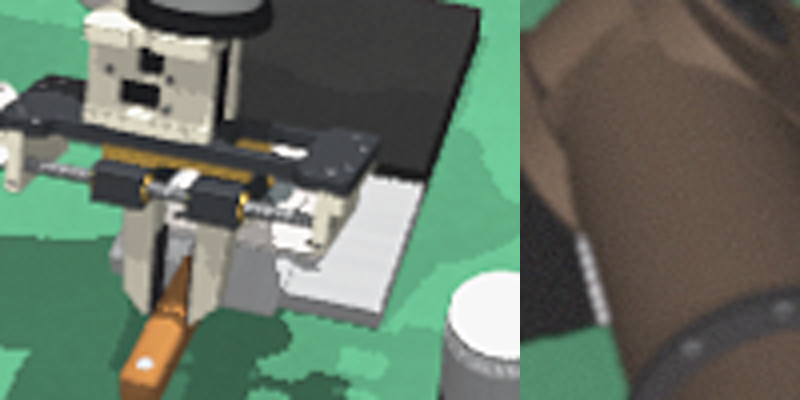

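Scene (left): the blade has gone well under the cover, whose near corner at (320,260) sits raised above its shadow. Fz shows added weight (−3 to −4 N). I'll insert a little further, then pitch up gently about the tip as a check.

```bash
cat > plan.py <<'E'
from s import *
TIP=np.array([.167,0,-.044])
def path(keys,yaw=YAW,ys=.005):
    "keys: list of (tip xs, tip z, pitch) per row, from present pose; prints row deltas"
    o=arm.observe(); p0=o["position"]; T0=R.from_rotvec(o["ee_rot"])
    for xs,z,th in keys:
        S=R.from_euler("ZY",[yaw,-th]); tip=np.r_[M+U*xs+V*ys,z]; gp=tip-S.apply(TIP); p,T,_=toolpose(gp,yaw,th)
        d=p-p0; w=(T*T0.inv()).as_rotvec(); print("[[%.4f, %.4f, %.4f], [%.4f, %.4f, %.4f], 0],"%(*d,*w), " |d|=%.3f"%np.linalg.norm(d)); p0,T0=p,T
t0=g[0]+g[5].apply(TIP); cur=((t0[:2]-M)@U,t0[2],g[2])
E
python3 - <<'E'
from plan import *
print(cur); x,z,t=cur
path([(x+.003*i,z,t) for i in range(1,7)]+[(x+.018,z+.001*i,t+.05*i) for i in range(1,5)])
E
```

```text
t 39.40 grip xs -211.4 ys 5.1 z 80.2 yaw 103.64 pitch -0.0990 | nomtip xs -46.8 ys 5.2 z 16.6
F xs 1.26 ys -0.18 z -4.63 T about -ys(pitch) 0.817 xs -0.140 0.20720560688914869
(np.float64(-0.04953509240901108), np.float64(0.019930277521023727), np.float64(-0.0990145325052405))
[[-0.0005, 0.0029, 0.0000], [0.0002, -0.0010, 0.0002], 0],  |d|=0.003
[[-0.0007, 0.0029, 0.0000], [0.0000, 0.0000, 0.0000], 0],  |d|=0.003
[[-0.0007, 0.0029, 0.0000], [0.0000, 0.0000, 0.0000], 0],  |d|=0.003
[[-0.0007, 0.0029, 0.0000], [0.0000, 0.0000, 0.0000], 0],  |d|=0.003
[[-0.0007, 0.0029, 0.0000], [0.0000, 0.0000, 0.0000], 0],  |d|=0.003
[[-0.0007, 0.0029, 0.0000], [0.0000, 0.0000, 0.0000], 0],  |d|=0.003
[[0.0005, -0.0019, -0.0075], [0.0486, 0.0118, 0.0000], 0],  |d|=0.008
[[0.0004, -0.0015, -0.0076], [0.0486, 0.0118, 0.0000], 0],  |d|=0.008
[[0.0003, -0.0010, -0.0077], [0.0486, 0.0118, 0.0000], 0],  |d|=0.008
[[0.0001, -0.0006, -0.0077], [0.0486, 0.0118, -0.0000], 0],  |d|=0.008
```

Planning that pitch-up exposed a mistake: the handle must not sink, so a plain turn about the tip is wrong. The lift should instead carry the blade tip in an arc about the cover's far edge, with the wrist turning up through the arc. I'm re-planning with a small retreat, then a gentle first lift.

```bash
cat >> plan.py <<'E'
def arc(deg,r=.062,pv=(-.003,.0185)):
    f=np.radians(deg)
    if deg<=90: return pv[0]-r*np.cos(f), pv[1]+r*np.sin(f)-.002*np.cos(f)
    q=r-.012; return -q*np.cos(f)-.010*np.sin(f)-.002, .031+q*np.sin(f)-.010*np.cos(f)
E
python3 - <<'E'
from plan import *
x,z,t=cur; print(cur, arc(0),arc(90),arc(91))
path([(x-.003*i,z,t) for i in range(1,6)]+[(arc(a)[0],arc(a)[1],th) for a,th in((4,-.12),(8,-.14),(12,-.16),(16,-.18),(20,-.2))])
E
```

```text
t 39.40 grip xs -211.4 ys 5.1 z 80.2 yaw 103.64 pitch -0.0990 | nomtip xs -46.8 ys 5.2 z 16.6
F xs 1.26 ys -0.18 z -4.63 T about -ys(pitch) 0.817 xs -0.140 0.20720560688914869
(np.float64(-0.04953509240901108), np.float64(0.019930277521023727), np.float64(-0.0990145325052405)) (np.float64(-0.065), np.float64(0.0165)) (np.float64(-0.003000000000000004), np.float64(0.0805)) (np.float64(-0.01112585662969974), np.float64(0.0811669088221924))
[[0.0009, -0.0029, 0.0000], [0.0002, -0.0010, 0.0002], 0],  |d|=0.003
[[0.0007, -0.0029, 0.0000], [0.0000, 0.0000, 0.0000], 0],  |d|=0.003
[[0.0007, -0.0029, 0.0000], [0.0000, 0.0000, 0.0000], 0],  |d|=0.003
[[0.0007, -0.0029, 0.0000], [0.0000, 0.0000, 0.0000], 0],  |d|=0.003
[[0.0007, -0.0029, 0.0000], [0.0000, 0.0000, 0.0000], 0],  |d|=0.003
[[-0.0001, 0.0006, 0.0044], [-0.0204, -0.0050, 0.0000], 0],  |d|=0.004
[[-0.0003, 0.0014, 0.0077], [-0.0194, -0.0047, 0.0000], 0],  |d|=0.008
[[-0.0004, 0.0017, 0.0076], [-0.0194, -0.0047, -0.0000], 0],  |d|=0.008
[[-0.0005, 0.0021, 0.0075], [-0.0194, -0.0047, -0.0000], 0],  |d|=0.008
[[-0.0006, 0.0024, 0.0075], [-0.0194, -0.0047, 0.0000], 0],  |d|=0.008
```

Emit:
send_rows --deltas '[[[0.0007,-0.0029,0],[0,0,0],0],[[0.0007,-0.0029,0],[0,0,0],0],[[0.0007,-0.0029,0],[0,0,0],0],[[0.0007,-0.0029,0],[0,0,0],0],[[0.0007,-0.0029,0],[0,0,0],0],[[-0.0001,0.0006,0.0044],[-0.0204,-0.005,0],0],[[-0.0003,0.001,0.0077],[-0.0194,-0.0047,0],0],[[-0.0003,0.0012,0.0076],[-0.0194,-0.0047,0],0],[[-0.0004,0.0015,0.0075],[-0.0194,-0.0047,0],0],[[-0.0004,0.0016,0.0075],[-0.0194,-0.0047,0],0]]'

```text
clock: 40.4
position: [0.6046, -0.1394, 0.0985]
ee_rot: [1.678, 2.134, -0.431]
force: [-0.5, 0.2, -3.7]
width: 0.211
```

```bash
sed -i 's/if deg<=90: return pv\[0\]/if deg<=90: return -.001-.010*np.sin(f)/' plan.py
python3 - <<'E'
from plan import *
print(cur)
a=get_image("scene")[:,:,::-1]; b=get_image("top")[:,:,::-1]
cv2.imwrite("pics/i3.png",np.hstack([cv2.resize(a[150:250,210:340],(520,400),interpolation=2),cv2.resize(b[170:270,220:290],(280,400),interpolation=2)]))
E
python3 wr.py | tail -9
```

```text
t 40.40 grip xs -218.4 ys 5.0 z 115.2 yaw 103.66 pitch -0.2023 | nomtip xs -61.2 ys 5.1 z 35.0
F xs 0.28 ys 0.47 z -3.71 T about -ys(pitch) 0.829 xs -0.076 0.21068756957804444
(np.float64(-0.06357134850706686), np.float64(0.03851707296976767), np.float64(-0.20227681818375665))
60 206 349 144
64 206 349 144
66 206 349 144
68 206 349 144
70 207 349 143
72 207 349 143
74 207 349 143
76 207 349 143
handle rows 164 244
```

View pics/i3.png

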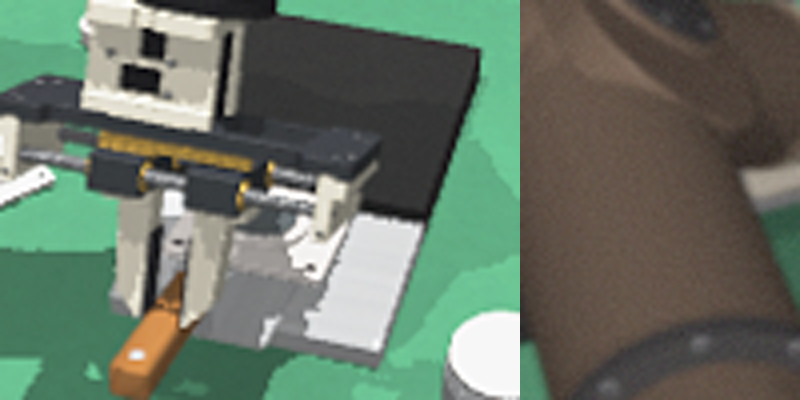

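The scene view shows the cover still riding on the blade, its near corner at (310,275) lifted clear, tilted perhaps 12–15°. The blade droops slightly under the load (heel 143 px wide, 146 unloaded). Next is the brisk flip arc.

```bash
python3 - <<'E'
from plan import *
ph=[27,36,46,57,68,80,92,104,114,122]; th=[-.2,-.2,-.15,-.05,.05,.15,.25,.33,.38,.4]
for a in ph: print(a,arc(a))
path([(*arc(a),t) for a,t in zip(ph,th)])
E
```

```text
t 40.55 grip xs -218.2 ys 4.7 z 114.8 yaw 103.70 pitch -0.2008 | nomtip xs -60.9 ys 4.8 z 34.9
F xs -0.08 ys 0.37 z -3.85 T about -ys(pitch) 0.789 xs -0.105 0.20371774915597213
27 (np.float64(-0.06078230949707428), np.float64(0.04486539793547516))
36 (np.float64(-0.05703690617417147), np.float64(0.053324651653383445))
46 (np.float64(-0.05126221697184434), np.float64(0.061709750880078365))
57 (np.float64(-0.04315432585038592), np.float64(0.06940829714258624))
68 (np.float64(-0.03349744733745441), np.float64(0.07523618579630899))
80 (np.float64(-0.021614264545471766), np.float64(0.07921078433142303))
92 (np.float64(-0.01024893343506591), np.float64(0.0813185363179798))
104 (np.float64(0.00039313751722342555), np.float64(0.0819340052697965))
114 (np.float64(0.009201377577364006), np.float64(0.08074463931288806))
122 (np.float64(0.016015482250095983), np.float64(0.07870159745015336))
[[-0.0009, 0.0023, 0.0063], [0.0009, 0.0000, -0.0008], 0],  |d|=0.007
[[-0.0009, 0.0036, 0.0085], [0.0000, 0.0000, 0.0000], 0],  |d|=0.009
[[-0.0007, 0.0029, 0.0001], [0.0486, 0.0118, 0.0000], 0],  |d|=0.003
[[-0.0009, 0.0037, -0.0092], [0.0972, 0.0236, -0.0000], 0],  |d|=0.010
[[-0.0017, 0.0069, -0.0114], [0.0972, 0.0236, 0.0000], 0],  |d|=0.013
[[-0.0026, 0.0107, -0.0135], [0.0972, 0.0236, 0.0000], 0],  |d|=0.017
[[-0.0029, 0.0119, -0.0153], [0.0972, 0.0236, -0.0000], 0],  |d|=0.020
[[-0.0030, 0.0123, -0.0132], [0.0777, 0.0189, -0.0000], 0],  |d|=0.018
[[-0.0025, 0.0103, -0.0097], [0.0486, 0.0118, 0.0000], 0],  |d|=0.014
[[-0.0018, 0.0074, -0.0054], [0.0194, 0.0047, 0.0000], 0],  |d|=0.009
```

Emit:
send_rows --deltas '[[[-0.0009,0.0023,0.0083],[0,0,0],0],[[-0.0009,0.0036,0.0105],[0,0,0],0],[[-0.0007,0.0029,0.0011],[0.0486,0.0118,0],0],[[-0.0009,0.0037,-0.0092],[0.0972,0.0236,0],0],[[-0.0017,0.0069,-0.0114],[0.0972,0.0236,0],0],[[-0.0026,0.0107,-0.0135],[0.0972,0.0236,0],0],[[-0.0029,0.0119,-0.0153],[0.0972,0.0236,0],0],[[-0.003,0.0123,-0.0132],[0.0777,0.0189,0],0],[[-0.0025,0.0103,-0.0097],[0.0486,0.0118,0],0],[[-0.0018,0.0074,-0.0054],[0.0194,0.0047,0],0]]'

```text
clock: 41.55
position: [0.5864, -0.0698, 0.0396]
ee_rot: [-1.895, -2.403, -0.093]
force: [-0.3, -0.2, -1.9]
width: 0.207
```

```bash
python3 - <<'E'
from plan import *
print(cur)
a=get_image("scene")[:,:,::-1]; b=get_image("top")[:,:,::-1]
cv2.imwrite("pics/i4.png",np.hstack([cv2.resize(a[130:250,200:340],(467,400),interpolation=2),cv2.resize(b[170:270,150:230],(320,400),interpolation=2)]))
E
python3 wr.py | tail -7
```

```text
t 41.55 grip xs -157.5 ys 6.2 z 58.5 yaw 103.44 pitch 0.4006 | nomtip xs 17.4 ys 5.7 z 81.5
F xs -0.09 ys 0.29 z -1.88 T about -ys(pitch) -0.303 xs -0.132 0.20697454443800395
(np.float64(0.013478752926111531), np.float64(0.0830878448103208), np.float64(0.40060043835492376))
66 151 419 269
68 151 419 269
70 151 419 269
72 151 419 269
74 151 419 269
76 151 419 269
handle rows 166 244
```

View pics/i4.png

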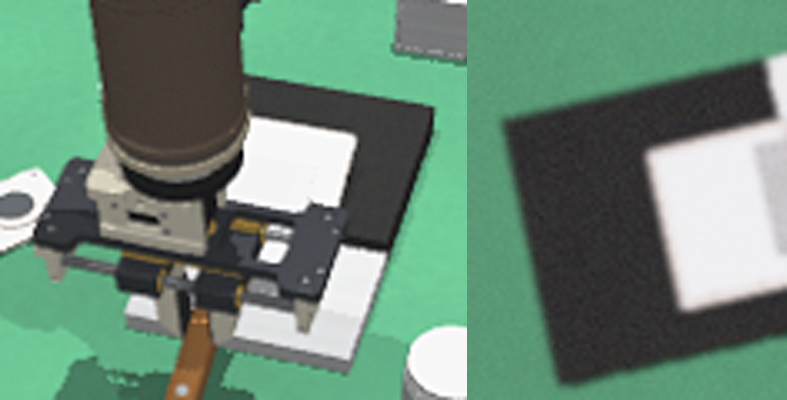

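The flip worked: the top view shows the cover's plain gasket face lying square on the black pad, far edge (645,155)–(680,310), with the grey blade hovering above. I'll lift clear and carry the spatula back.

Emit:
send_rows --deltas '[[[0.002,-0.008,0.03],[0,0,0],0],[[0.005,-0.02,0.03],[0,0,0],0],[[0.005,-0.02,0.03],[0,0,0],0],[[0.005,-0.02,0.02],[-0.0972,-0.0236,0],0],[[0.005,-0.02,0],[-0.0972,-0.0236,0],0],[[0,-0.02,0],[-0.0972,-0.0236,0],0],[[0,-0.02,0],[-0.0972,-0.0236,0],0],[[0,0,0],[0,0,0],0],[[0,0,0],[0,0,0],0],[[0,0,0],[0,0,0],0]]'

```text
clock: 42.7
position: [0.6091, -0.1956, 0.1504]
ee_rot: [1.79, 2.275, -0.27]
force: [-0.1, 0.0, -2.2]
width: 0.201
```

```bash
python3 - <<'E'
from s import *
print(delta([.4301,-.3336,.15],.2439,.0,12))
b=get_image("top"); hs=cv2.cvtColor(b,cv2.COLOR_RGB2HSV); m=cv2.inRange(hs,(0,0,150),(180,60,255)); k=np.zeros_like(m); k[185:262,180:245]=m[185:262,180:245]
cs=[c for c in cv2.findContours(k,cv2.RETR_EXTERNAL,cv2.CHAIN_APPROX_NONE)[0] if cv2.contourArea(c)>200]
for c in cs:
    X=plane("top",c.reshape(-1,2),.045)[:,:2]-M; print("white: xs",1e3*(X@U).min(),1e3*(X@U).max(),"ys",1e3*(X@V).min(),1e3*(X@V).max())
E
```

```text
t 42.70 grip xs -277.6 ys 13.9 z 168.6 yaw 103.61 pitch 0.0010 | nomtip xs -107.5 ys 13.8 z 121.7
F xs 0.06 ys 0.06 z -2.20 T about -ys(pitch) 0.383 xs -0.093 0.20146482814685196
(array([-0.0154, -0.0116, -0.0015]), array([-0.0001,  0.    , -0.1304]))
white: xs -50.10823093482164 81.12417501154444 ys -80.12852372341182 86.40103545382101
```

Emit:
send_rows --deltas '[[[-0.0154,-0.0116,0],[0,0,-0.1304],0],[[-0.0154,-0.0116,0],[0,0,-0.1304],0],[[-0.0154,-0.0116,0],[0,0,-0.1304],0],[[-0.0154,-0.0116,0],[0,0,-0.1304],0],[[-0.0154,-0.0116,0],[0,0,-0.1304],0],[[-0.0154,-0.0116,0],[0,0,-0.1304],0],[[-0.0154,-0.0116,0],[0,0,-0.1304],0],[[-0.0154,-0.0116,0],[0,0,-0.1304],0],[[-0.0154,-0.0116,0],[0,0,-0.1304],0],[[-0.0154,-0.0116,0],[0,0,-0.1304],0]]'

```text
clock: 43.75
position: [0.4546, -0.3125, 0.1499]
ee_rot: [2.943, 0.75, -0.444]
force: [0.3, -0.2, -2.9]
width: 0.206
```

Emit:
send_rows --deltas '[[[-0.0154,-0.0116,0],[0,0,-0.1304],0],[[-0.0154,-0.0116,0],[0,0,-0.1304],0],[[0,0,-0.03],[0,0,0],0],[[0,0,-0.02],[0,0,0],0],[[0,0,-0.01],[0,0,0],0],[[0,0,0],[0,0,0],0],[[0,0,0],[0,0,0],0],[[0,0,0],[0,0,0],0],[[0,0,0],[0,0,0],0],[[0,0,0],[0,0,0],0]]'

```text
clock: 44.75
position: [0.4242, -0.3354, 0.0905]
ee_rot: [3.049, 0.374, -0.46]
force: [0.9, 0.1, -2.9]
width: 0.205
```

```bash
python3 - <<'E'
from s import *
print(g[0],g[1]); print(delta([.4301,-.3336,.0641],.2439,.0,1))
p=camera_params("wrist"); w=get_image("wrist"); hs=cv2.cvtColor(w,cv2.COLOR_RGB2HSV)
for r in (2,40,60,70,76):
    i=np.where((hs[r,:,1]<70)&(np.arange(560)>150)&(np.arange(560)<420))[0]; print(r,i.min() if len(i) else 0,i.max() if len(i) else 0)
c=hs[:,278]; b=np.where((c[:,0]<20)&(c[:,1]>120))[0]; print(b.min())
X=R.from_euler("Z",.2439).apply([[.055,0,.01]])
E
```

```text
t 44.75 grip xs -375.4 ys 221.0 z 108.6 yaw 13.98 pitch 0.0003 | nomtip xs -374.4 ys 50.9 z 61.7
F xs -0.14 ys -0.85 z -2.91 T about -ys(pitch) 0.001 xs -0.490 0.2050946312936267
[ 0.4296 -0.334   0.1086] 0.24391575144384672
(array([ 0.0005,  0.0004, -0.0445]), array([-0.0004,  0.0002, -0.    ]))
2 198 356
40 202 353
60 204 351
70 205 351
76 205 350
167
```

Emit:
send_rows --deltas '[[[0.0005,0.0004,-0.015],[0,0,0],0],[[0,0,-0.015],[0,0,0],0],[[0,0,-0.007],[0,0,0],0],[[0,0,-0.004],[0,0,0],0],[[0,0,-0.002],[0,0,0],0],[[0,0,-0.001],[0,0,0],0],[[0,0,0],[0,0,0],0],[[0,0,0],[0,0,0],0],[[0,0,0],[0,0,0],0],[[0,0,0],[0,0,0],0]]'

```text
clock: 45.8
position: [0.4245, -0.335, 0.0461]
ee_rot: [3.049, 0.374, -0.461]
force: [-0.1, -0.4, -1.6]
width: 0.206
```

```bash
python3 s.py
```

```text
t 45.80 grip xs -375.1 ys 220.6 z 64.2 yaw 13.97 pitch -0.0000 | nomtip xs -374.1 ys 50.5 z 17.2
F xs -0.36 ys 0.14 z -1.57 T about -ys(pitch) 0.059 xs -0.341 0.2056178822876852
```

Some of the spatula's weight is now on the posts, and the pose matches the one at grasp. I'll release and rise.

Emit:
send_rows --deltas '[[[0,0,0],[0,0,0],0.03],[[0,0,0],[0,0,0],0.06],[[0,0,0],[0,0,0],0.0918],[[0,0,0],[0,0,0],0.0918],[[0,0,0],[0,0,0],0.0918],[[0,0,0],[0,0,0],0.0918],[[0,0,0],[0,0,0],0.0918],[[0,0,0],[0,0,0],0.0918],[[0,0,0],[0,0,0],0.0918],[[0,0,0],[0,0,0],0.0918]]'

```text
clock: 46.8
position: [0.4243, -0.3349, 0.0458]
ee_rot: [3.049, 0.374, -0.462]
force: [-0.2, -0.3, -0.8]
width: 0.986
```

Emit:
send_rows --deltas '[[[0,0,0],[0,0,0],0.0918],[[0,0,0],[0,0,0],0.0918],[[0,0,0],[0,0,0],0.0918],[[0,0,0],[0,0,0],0.0918],[[0,0,0.01],[0,0,0],0.0918],[[0,0,0.02],[0,0,0],0.0918],[[0,0,0.03],[0,0,0],0.0918],[[0,0,0.04],[0,0,0],0.0918],[[-0.01,0,0.04],[0,0,0],0.0918],[[-0.03,0,0.03],[0,0,0],0.0918]]'

```text
clock: 47.8
position: [0.3866, -0.3346, 0.2186]
ee_rot: [3.048, 0.377, -0.456]
force: [0.7, -0.5, 1.0]
width: 0.996
```

Emit:
send_rows --deltas '[[[-0.04,-0.02,0],[0,0,0],0.0918],[[-0.04,-0.03,0],[0,0,0],0.0918],[[-0.04,-0.03,0],[0,0,0],0.0918],[[-0.02,-0.03,0],[0,0,0],0.0918],[[0,-0.03,0],[0,0,0],0.0918],[[0,-0.03,0],[0,0,0],0.0918],[[0,0,0],[0,0,0],0.0918],[[0,0,0],[0,0,0],0.0918],[[0,0,0],[0,0,0],0.0918],[[0,0,0],[0,0,0],0.0918]]'

```text
clock: 48.8
position: [0.2448, -0.5039, 0.2161]
ee_rot: [3.049, 0.376, -0.461]
force: [0.5, -0.8, -0.2]
width: 0.996
```

```bash
python3 - <<'E'
from s import *
a=get_image("top")[:,:,::-1]; s=get_image("scene")[:,:,::-1]
cv2.imwrite("pics/end.png",np.hstack([cv2.resize(a[150:310,150:430],(490,280),interpolation=2),cv2.resize(s[140:330,90:350],(310,227),interpolation=2).copy() if 0 else cv2.resize(s[140:340,90:340],(310,280),interpolation=2)]))
import cv2 as c
b0=c.imread("pics/top0.png"); 
def H(im):
    h=c.cvtColor(im,c.COLOR_BGR2HSV); m=c.inRange(h,(5,120,90),(16,255,190)); k=np.zeros_like(m);k[235:300,380:420]=m[235:300,380:420]
    P=plane("top",np.argwhere(k)[:,::-1].astype(float),.07)[:,:2]; return c.minAreaRect(np.float32(P*1000))
print(H(b0),H(np.ascontiguousarray(a)))
h=c.cvtColor(np.ascontiguousarray(a),c.COLOR_BGR2HSV); X=[plane("top",[(194.5,208.7),(203,247.5)],.047)[:,:2]-M]
m=c.inRange(h,(0,0,150),(180,60,255)); k=np.zeros_like(m);k[185:262,180:228]=m[185:262,180:228]
P=plane("top",np.argwhere(k)[:,::-1].astype(float),.045)[:,:2]-M; q=P[(P@U>.02)]; print("far edge",1e3*(q@U).max(),"ys",1e3*(q@V).min(),1e3*(q@V).max())
E
```

```text
t 48.80 grip xs -496.8 ys 435.1 z 234.2 yaw 14.05 pitch -0.0002 | nomtip xs -495.6 ys 265.1 z 187.2
F xs -0.93 ys -0.26 z -0.19 T about -ys(pitch) 0.033 xs -0.376 0.9960580690322915
((428.1754455566406, -333.3178405761719), (107.6578598022461, 28.091161727905273), 13.771245956420898) ((426.4034118652344, -321.343017578125), (110.18331909179688, 52.70839309692383), 14.32239055633545)
far edge 80.90411352388669 ys -43.21532020881948 56.97950064427611
```

View pics/end.png

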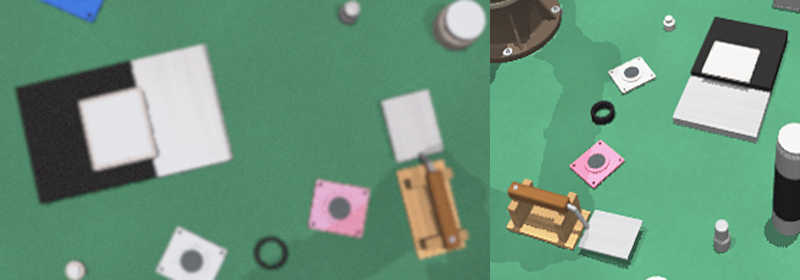

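The top view shows the cover flat on the pad, gasket face up. It spans (80,90)–(155,170) and slightly overhangs the step, with its middle about 31 mm past it. Both views show the spatula back on its rest as at the start, the gripper clear, and the bystanders in view unmoved.

```bash
python3 -c "
from cell import job
print(job.sign_off())"
```

```text
the job is handed in; nothing more can be done
None
```

The cover is flipped onto the rubber pad with its gasket face up, the spatula is back on its rest, and the job is handed in at about 49 s of the 72 s allowed. Sign-off gave no verdict.

**What I did:** I gripped the spatula and felt for the bed height on the strip beside the cover. I then worked the blade under the cover; on the way the cover slid up against the step. A tip arc of about one second, with the wrist turning up at about 1 rad/s, flipped the cover over the step.

**Last checks:**
- **Cover:** it looks flat and plain side up. Its middle is about 31 mm past the step and 7 mm off the pad's middle line, measured from its far edge in the top camera. Its height on the pad was judged by eye only.
- **Spatula:** it was released at the pose where I gripped it, within 1 mm, and it looks as it did at the start. The gripper is clear.
- **Other things on the table:** those in the final picture look unmoved. The spring, cylinder, trays and wrench were outside that crop, but the arm did not go near them.

**What disagreed or went wrong:**
- **Table feel:** feeling the blade's bend against the bare table gave no usable force, because the spatula pivots easily in the grip. The bend figure of about +3 mm is therefore rough; other estimates ranged from +2 to +12 mm.
- **Force:** the first push under the cover stopped at about 7 N sideways, the highest reading I saw. I could only read force at the end of each one-second call, so peaks in between were not seen.
- **Colour-mask check:** the final mask for the handle picked up the wooden rest as well. I used the picture and the release pose to judge the spatula's placing instead.
- **Picture budget:** I viewed 14 pictures against the budget of 10, past the one or two extra allowed.

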